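# Load the ultrasonic cleaner and close its tabbed lid

## Task

Load the ultrasonic cleaner: put every rubber stopper from the white tray into its tank, pour in all the ceramic balls from the blue beaker, and stand the empty beaker back upright on the tray. Once everything is in the tank, fit the lid: hold it tilted, hook its two yellow tabs in under the blue lip at the end of the tank, swing it down until it lies flat and fully home in its recess, and after that press the green start button all the way down. Leave the roll of tape and the orange timer on the bench where they are.

Things in the scene. Friction and masses are not known exactly. Their poses are not given: they have to be found in the camera images.
- bath: Ultrasonic cleaner, a white box fixed to the bench; origin on the bench under the middle of the lid's place. x runs from the lip end (nearest the robot) to the button end, z up; all points of the cleaner share these axes. Outside x -101 to 146 mm, y +-87 mm. Tops above the bench: lip end 125 mm, sides 122 mm, button end 130 mm, ledge for the lid 110 mm.
- bath_floor (a point): Centre of the tank's inner floor, 20 mm above the bench, 90 mm below the ledge. The tank is 155 mm (x) by 124 mm (y) inside; the lip covers the 14 mm of it nearest the robot, so the clear opening runs from x = -63.5 to +77.5 mm from here.
- bath_lip (a point): Middle of the lower inner edge of the blue lip, 11 mm above the ledge. The lip is a plate 4 mm thick over the whole width, reaching from the end wall (inner face at x = -14 mm from here) into the tank; below it the space is open down to the floor for |y| < 62 mm.
- lid_home (a point): Where lid_grip stands, axes alike, when the lid is home: 28 mm above the ledge, 79 mm from bath_lip in x. Ledge: |y| 62 to 79 mm along both sides and x 62 to 78 mm at the button end. Rims bound the lid's recess: 12 mm high at y = +-79 mm, 20 mm high at x = +78 mm; the lip's edge at x = -79 mm. Play about the plate 3 to 4 mm each way. Dropped flat, the tabs land on the lip.
- lid_grip (a point): Grip point in the lid's black handle, 28 mm above the lid's underside. The lid: loose aluminium plate 150 x 150 x 6 mm, about 0.3 kg; on its middle an upright fin 60 mm long (x), 14 mm thick (y), 38 mm high (its top 16 mm above this point). Axes of the lid: x away from the tabs, z up out of the plate. It starts flat, handle up, on a green mat of no height.
- lid_tab (a point): Half-way between the ends of the lid's two tabs, at mid thickness: 89 mm from the lid's middle in -x, 2.5 mm above the underside. The yellow tabs stick out 14 mm from the plate's -x edge, each 34 mm wide, centred at y = +-35 mm, 5 mm thick, level with the underside. Axes of the lid.
- tray_in (a point): Centre of the inner floor (5 mm above the bench) of the fixed white tray, 300 mm (x) by 200 mm (y) outside, 5 mm walls rising 9 mm above the floor. Axes of the tray.
- beaker_center (a point): Centre of the blue plastic beaker, half-way up (45 mm): 90 mm high, outer diameter 50 mm at the foot and 66 mm at the rim, wall 3 mm, about 70 g; z out of its mouth. It starts upright on the tray with the balls in it.
- start_top (a point): Top of the round green start button (diameter 28 mm) on the cleaner's deck.
- start (a joint): Travel of the start button in m: 0 released, 0.006 fully down (5 N); a spring lifts it again. A press counts from 0.0045.
- stopper1_center (a point): Centre (half-way up, 15 mm) of a red-brown rubber stopper, a tapered plug 30 mm high, 32 mm wide at the foot and 25 mm at the top, z along it towards the narrow end; it starts standing on its wide end on the tray. 2 to 4 stoppers are there; None if absent.
- stopper2_center (a point): Centre (half-way up, 15 mm) of a red-brown rubber stopper, a tapered plug 30 mm high, 32 mm wide at the foot and 25 mm at the top, z along it towards the narrow end; it starts standing on its wide end on the tray. 2 to 4 stoppers are there; None if absent.
- stopper3_center (a point): Centre (half-way up, 15 mm) of a red-brown rubber stopper, a tapered plug 30 mm high, 32 mm wide at the foot and 25 mm at the top, z along it towards the narrow end; it starts standing on its wide end on the tray. 2 to 4 stoppers are there; None if absent.
- stopper4_center (a point): Centre (half-way up, 15 mm) of a red-brown rubber stopper, a tapered plug 30 mm high, 32 mm wide at the foot and 25 mm at the top, z along it towards the narrow end; it starts standing on its wide end on the tray. 2 to 4 stoppers are there; None if absent.
- ball1_center (a point): Centre of a smooth, slippery white ceramic ball, 18 mm in diameter, 12 g, one of six in the beaker at the start.
- ball2_center (a point): Centre of a smooth, slippery white ceramic ball, 18 mm in diameter, 12 g, one of six in the beaker at the start.
- ball3_center (a point): Centre of a smooth, slippery white ceramic ball, 18 mm in diameter, 12 g, one of six in the beaker at the start.
- ball4_center (a point): Centre of a smooth, slippery white ceramic ball, 18 mm in diameter, 12 g, one of six in the beaker at the start.
- ball5_center (a point): Centre of a smooth, slippery white ceramic ball, 18 mm in diameter, 12 g, one of six in the beaker at the start.
- ball6_center (a point): Centre of a smooth, slippery white ceramic ball, 18 mm in diameter, 12 g, one of six in the beaker at the start.
- tape_mid (a point): Bystander: brown roll of tape lying flat, 90 mm wide, 18 mm high; its middle.
- timer_mid (a point): Bystander: orange timer, 55 x 65 x 30 mm; its middle.
There are look-alikes about, which are no part of the job. What is shaped like the part that bears stopper2_center but pink or turquoise is not meant.

How it is judged:
By the outcome, as a careful person would: the job done as asked, in the order asked, and still so for the second after the job is handed in, with the robot touching nothing.
Of stopper1, stopper2, stopper3, stopper4 only 2 to 4 are there at a start; the rules pass over those that are not, and their reading is None.
At some moment in a run one of stopper1, stopper2, stopper3, stopper4, lid may be knocked a few centimetres aside while the robot is not near it.
It also fails if it takes over 210 s, if anything falls off the work surface, if the arm or the gripper's body presses on something with over 40 N, if the wrist force passes 120 N, or if a joint passes its speed limit or range.

## Robot

A 7-joint arm with a two-finger parallel gripper is mounted at the origin on the work surface. World frame = base frame: x ahead of the robot, y to its left, z up, the work surface at z = 0. Lengths are in mm, angles in rad, forces in N, time in s.
With the tool pointing down it reaches from about 400 to 850 mm from the base axis. Payload 6.9 kg.
Tool frame: the origin (TCP) lies at the very end of the fingers, on their centre line; the grasp point (between the pads) lies 19 mm behind it; z points along the fingers, y is the line along which they close (so a half turn about z gives the same grasp; the last joint's range is limited). The gripper opens to 85 mm and grips with 20 to 120 N. Pads are 22 mm wide; open, the fingers measure 114 mm over their backs; the gripper's body (76 mm by 85 mm) begins 54 mm behind the grasp point. The pads swing forward as they close: fully open they stand 13 mm farther back than shut.
Start: joints at [1.331, 0.507, -0.238, 1.5, 0.126, 1.149, -0.155], TCP at [211.226, -588.214, 231.275] pointing down, gripper open.
Joint ranges: [-3.08, 3.08], [-0.24, 2.05], [-1.43, 1.35], [0, 2.5], [-1.52, 4.66], [0.17, 1.96], [-2.89, 2.89]. Speed limits (rad/s): [2.39, 2.39, 3.14, 3.14, 3.14, 3.14, 3.14].

## Interface

Orientations are given as a 3x3 rotation matrix whose columns are the frame's x, y, z axes.
In Python, from station import status, vision, ticket gives the robot as it stands.
- The arm moves only by the shell command python3 -m pendant 'ROWS' [FORCE]. ROWS is a JSON object of lists of equal length, an entry for each row: "turn": the turn, a rotation vector about the tool's x, y, z in rad, a list of three; "translation": the shift along the tool's x, y, z in m, a list of three; "hand": the finger opening in m, from 0 to 0.0854. In form: {"turn": [[wx, wy, wz], ...], "translation": [[dx, dy, dz], ...], "hand": [hand, ...]}. A call has exactly 10 rows; each row is the pose to reach, as a shift and turn from the pose commanded when the call began, along the tool's axes at that moment; what a row does not reach only later rows make up. A row lasts 1/8 s, in which the tool goes at most 62.5 mm and 10.7 degrees, less where a joint would pass 70% of its speed; a pose out of reach is approached as far as the arm can. A call with a gripper value outside its range is refused whole. The fingers move at their own pace and stop on an object; FORCE is the grip in N (left out, the last holds). Time passes only in rows, so rows that repeat a pose let the fingers close, or fill a call up. It gives the time, the measured TCP pose, the force, the opening and the grip force at its end, in the units of the state.
- status.get_state(): the state, without advancing time (a new reading comes with each control period).
- vision.capture(name): name is "side" or "top" or "wrist"; returns a dict with "image" (420x560x3 uint8, red, green, blue), "camera_matrix" (3x3 intrinsics, pixels), "dist" ([k1, k2, p1, p2, k3] as OpenCV has them; the pictures are not rectified), "R" (3x3) and "t" (3): a world point X has camera coordinates R X + t. Camera axes: x right, y down, z forward; pixel columns grow to the right and rows downward; lengths in mm; the calibration is good to about 2 mm. A picture is of the moment at which its call begins. There is no depth.
- ticket.job_done(): hands the job in; it is judged then, once.
The state is a dict: "t": time; "joint_pos": joint angles; "joint_vel": joint speeds; "effort": joint torques, N m; "tool_pos": TCP position; "eef_rot": TCP orientation; "wrist_force": force on the tool from outside, world axes, zero at the start; "ft_torque": the same for the moment, N m; "width": finger opening in mm; "grip_force": force on a finger pad.
Only numpy, scipy, OpenCV 4.12 (cv2) and the standard library are available. Lean on these libraries where they do the work, as an engineer would, in place of code of your own. Each camera call takes 0.05 s, during which the arm holds its last target. There are 200 camera calls.

## Working session

There is one attempt and no reset: what is moved stays moved. The work goes in short steps, Python scripts to look and compute and a shell command to move; the robot and the scene stay as the last step left them, time stands still between calls to the robot, and variables do not carry over. Pictures are saved under pics/ and viewed, at most 14 in all, crops included, and the job is handed in when it is done.

```bash
mkdir -p pics; ls
cat > h.py <<'E'
import numpy as np, cv2
from station import status, vision, ticket
def cap(n,name=None):
    c=vision.capture(n)
    if name: cv2.imwrite(f'pics/{name}.png',c['image'][:,:,::-1])
    return c
def ray(c,px,z):
    p=cv2.undistortPoints(np.array([[px]],float),np.array(c['camera_matrix'],float),np.array(c['dist'],float))[0,0]
    R=np.array(c['R']);t=np.array(c['t']).ravel()
    d=R.T@np.array([p[0],p[1],1]);o=-R.T@t
    return o+d*(z-o[2])/d[2]
def proj(c,X):
    X=np.array(X,float).reshape(-1,3)
    return cv2.projectPoints(X,cv2.Rodrigues(np.array(c['R'],float))[0],np.array(c['t'],float),np.array(c['camera_matrix'],float),np.array(c['dist'],float))[0].reshape(-1,2)
def go(p,R=None):
    s=status.get_state();R0=np.array(s['eef_rot']);
    d=R0.T@(np.array(p)-s['tool_pos'])/1000
    print('shift m',d.round(4))
    if R is not None: print('turn',cv2.Rodrigues(R0.T@R)[0].ravel().round(4))
E
python3 - <<'E'
from h import *
import pickle
s=status.get_state();print({k:np.round(v,3).tolist() for k,v in s.items()})
d={n:cap(n,n+'0') for n in('top','side')}
pickle.dump(d,open('c0.pkl','wb'))
for n in d:
    c=d[n];print(n,-np.array(c['R']).T@np.array(c['t']).ravel())
a=np.vstack([d[n]['image'] for n in d])
E
```

```text
pics
{'t': 0.0, 'joint_pos': [1.332, 0.508, -0.238, 1.501, 0.126, 1.149, -0.155], 'joint_vel': [0.001, -0.001, -0.0, 0.0, 0.001, -0.002, -0.001], 'effort': [-0.001, -62.06, -2.188, -24.966, 0.012, 0.012, 0.0], 'tool_pos': [210.994, -587.779, 230.414], 'eef_rot': [[0.941, 0.338, -0.001], [0.338, -0.941, 0.002], [-0.0, -0.002, -1.0]], 'wrist_force': [0.673, 0.771, -0.236], 'ft_torque': [0.015, 0.013, 0.023], 'grip_force': 0.0, 'width': 85.549}
top [ 311.36451457   15.93422693 1030.48037867]
side [ 354.31826284 -859.05183366  748.04869515]
```

View pics/top0.png

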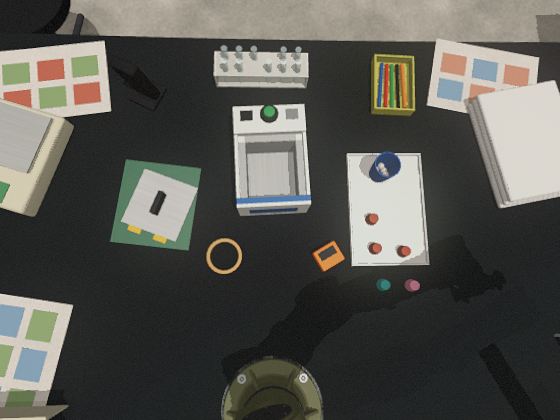

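View pics/side0.png

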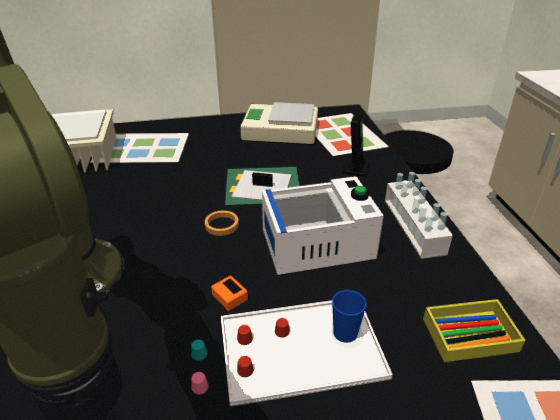

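Top view: the red-brown stoppers are at (372,218), (375,248) and (404,251). The look-alikes are off the tray, turquoise at (383,285) and pink at (412,285). The beaker is at (385,168), the cleaner at (271,160) and the lid at (158,205). I choose the three red ones on the tray and check them in an enlarged crop.

Run:
```python
import cv2,numpy as np
a=cv2.imread('pics/top0.png')
r=lambda x,y,w,h,s:cv2.resize(a[y:y+h,x:x+w],None,fx=s,fy=s,interpolation=cv2.INTER_CUBIC)
A=r(340,145,100,150,4) #400x600
B=r(225,95,100,130,4)[:,:] #400x520
B=cv2.resize(B,(231,300)); 
C=r(108,155,100,100,4)
o=np.zeros((600,800,3),np.uint8);o[:,:400]=A
D=r(225,97,100,50,4);o[:200,400:]=D
o[200:600,400:800]=C
cv2.imwrite('pics/crop0.png',o)
```

```text
(no output)
```

View pics/crop0.png

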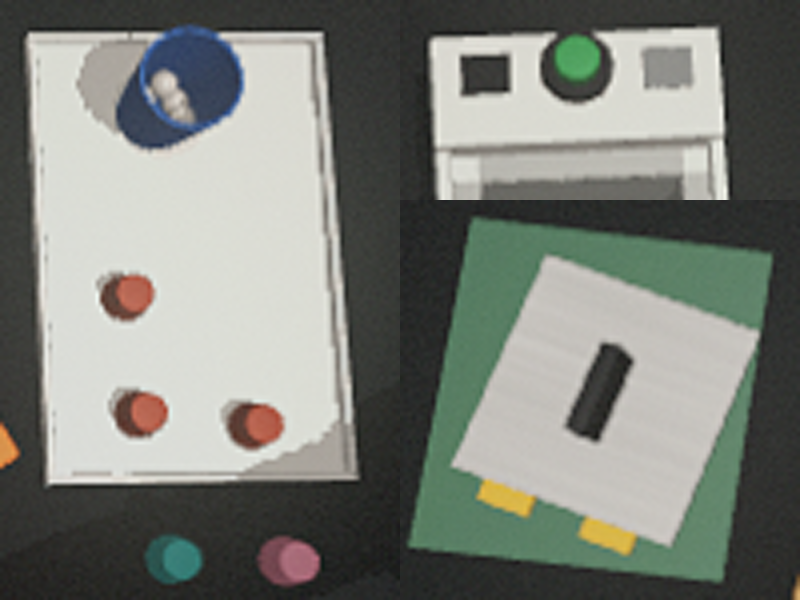

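The crop confirms three red-brown stoppers, with top centres at crop (134,294), (148,411) and (262,424). The beaker rim centre is at (192,79), and the lid handle and tabs show clearly.

Run:
```python
from h import *
import pickle
c=pickle.load(open('c0.pkl','rb'))['top']
f=lambda p,ox,oy,cx,cy:[ox+(p[0]-cx+.5)/4-.5,oy+(p[1]-cy+.5)/4-.5]
T=lambda p,z:ray(c,f(p,340,145,0,0),z).round(1)
L=lambda p,z:ray(c,f(p,108,155,400,200),z).round(1)
B=lambda p,z:ray(c,f(p,225,97,400,0),z).round(1)
for p in[(134,294),(148,411),(262,424)]:print('stop',T(p,35))
print('beaker rim',T((192,79),95),'foot',T((155,110),5))
t=[T(p,14) for p in[(27,32),(323,31),(357,479),(47,485)]];print('tray',t,np.mean(t,0))
l=[L(p,6) for p in[(545,255),(759,330),(671,545),(453,466)]];print('lid',l,np.mean(l,0),'handle',L((600,391),44))
e=(l[0]+l[1]-l[2]-l[3]);print('lid yaw',np.degrees(np.arctan2(e[1],e[0])))
b=[B((432,38),130),B((719,28),130),ray(c,(311,210),125),ray(c,(238,214),125)];print('bath',b)
print('button',B((577,57),137),B((577,70),130))
print('tape',ray(c,(224,256),9),'timer',ray(c,(328,256),30))
```

```text
stop [ 461.3 -258.4   35. ]
stop [ 386.4 -263.7   35. ]
stop [ 378.3 -335.8   35. ]
beaker rim [ 586.9 -284.3   95. ] foot [ 591.5 -286.9    5. ]
tray [array([ 643.1, -199.9,   14. ]), array([ 644.9, -401.4,   14. ]), array([ 344.6, -402.4,   14. ]), array([ 340.8, -202.2,   14. ])] [ 493.35  -301.475   14.   ]
lid [array([597.8, 339.4,   6. ]), array([547.7, 197.8,   6. ]), array([405.9, 248.8,   6. ]), array([457.1, 389.3,   6. ])] [502.125 293.825   6.   ] handle [499.2 288.5  44. ]
lid yaw -19.65510886082275
bath [array([720.3,  97.8, 130. ]), array([729. , -76.3, 130. ]), array([466.6331201 , -88.46649108, 125.        ]), array([456.88616377,  81.27864145, 125.        ])]
button [706.1  10.2 137. ] [700.9  10.2 130. ]
tape [366.80356482 123.53173265   9.        ] timer [ 365.09934643 -140.31193715   30.        ]
```

```bash
python3 -m pendant '{"turn":[[0,0,0.15],[0,0,0.345],[0,0,0.345],[0,0,0.345],[0,0,0.345],[0,0,0.345],[0,0,0.345],[0,0,0.345],[0,0,0.345],[0,0,0.345]],"translation":[[0.05,-0.03,0.0],[0.1,-0.065,0.01],[0.15,-0.098,0.02],[0.2,-0.13,0.03],[0.25,-0.163,0.04],[0.3,-0.196,0.05],[0.347,-0.226,0.06],[0.347,-0.226,0.06],[0.347,-0.226,0.06],[0.347,-0.226,0.06]],"hand":[0.05,0.05,0.05,0.05,0.05,0.05,0.05,0.05,0.05,0.05]}' 40
python3 - <<'E'
from h import *
s=status.get_state();print(s['t'],s['tool_pos'],np.round(s['eef_rot'],3),s['joint_pos'])
c=cap('wrist','w1');R=np.array(c['R']);print(-R.T@np.array(c['t']).ravel(),R.round(3))
print(proj(c,[[461.3,-258.4,35],[386.4,-263.7,35],[378.3,-335.8,35]]).round(0))
E
```

```text
t: 1.35
tool_pos: [460.4, -259.8, 171.3]
eef_rot: [[1.0, -0.003, -0.001], [-0.003, -1.0, -0.001], [-0.001, 0.001, -1.0]]
wrist_force: [0.6, -0.4, -0.2]
width: 50.3
grip_force: 0.0
1.35 [ 460.42657497 -259.78260819  171.32424372] [[ 1.    -0.003 -0.001]
 [-0.003 -1.    -0.001]
 [-0.001  0.001 -1.   ]] [ 0.61955533  0.41950903 -0.2194287   1.84132568  0.11505267  0.89317236
 -1.22738552]
[ 541.84980023 -260.14226125  313.93976197] [[-0.003 -1.     0.   ]
 [-0.949  0.003  0.314]
 [-0.314  0.001 -0.949]]
[[283. 200.]
 [288. 267.]
 [354. 273.]]
```

View pics/w1.png

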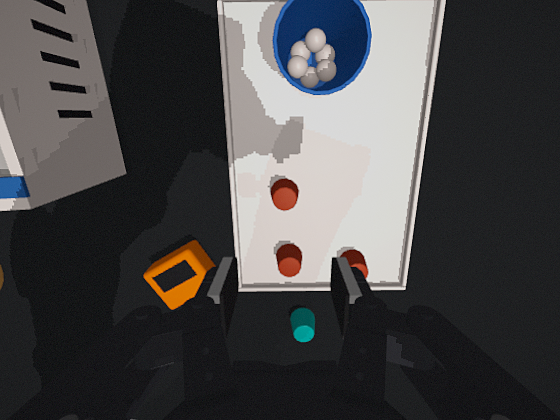

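The wrist view agrees with the top-camera fix to about 2 mm (stopper 1 top at (285,200)). Grasping it now.

```bash
python3 -m pendant '{"turn":[[0,0,0],[0,0,0],[0,0,0],[0,0,0],[0,0,0],[0,0,0],[0,0,0],[0,0,0],[0,0,0],[0,0,0]],"translation":[[0.001,0,0.05],[0.001,0,0.1],[0.001,0,0.14],[0.001,0,0.162],[0.001,0,0.162],[0.001,0,0.162],[0.001,0,0.162],[0.001,0,0.162],[0.001,0,0.11],[0.001,0,0.05]],"hand":[0.05,0.05,0.05,0.05,0.05,0.015,0.015,0.015,0.015,0.015]}' 40
```

```text
t: 2.65
tool_pos: [461.9, -257.8, 122.3]
eef_rot: [[1.0, 0.0, -0.001], [0.0, -1.0, 0.001], [-0.001, -0.001, -1.0]]
wrist_force: [0.9, -1.2, -0.6]
width: 27.0
grip_force: 39.5
```

```bash
python3 -m pendant '{"turn":[[0,0,0],[0,0,0],[0,0,0],[0,0,0],[0,0,0],[0,0,0],[0,0,0],[0,0,0],[0,0,0],[0,0,0]],"translation":[[0.01,-0.02,-0.05],[0.035,-0.07,-0.08],[0.06,-0.125,-0.08],[0.085,-0.18,-0.08],[0.11,-0.23,-0.08],[0.125,-0.259,-0.08],[0.125,-0.259,-0.03],[0.125,-0.259,0.025],[0.125,-0.259,0.046],[0.125,-0.259,0.046]],"hand":[0.015,0.015,0.015,0.015,0.015,0.015,0.015,0.015,0.015,0.04]}' && python3 -m pendant '{"turn":[[0,0,0],[0,0,0],[0,0,0],[0,0,0],[0,0,0],[0,0,0],[0,0,0],[0,0,0],[0,0,0],[0,0,0]],"translation":[[0,0,0],[0,0,-0.05],[0,0,-0.1],[-0.02,0.02,-0.13],[-0.045,0.07,-0.13],[-0.08,0.12,-0.13],[-0.12,0.17,-0.13],[-0.16,0.22,-0.12],[-0.2,0.265,-0.11],[-0.2,0.265,-0.11]],"hand":[0.05,0.05,0.05,0.05,0.05,0.05,0.05,0.05,0.05,0.05]}'
python3 - <<'E'
from h import *
c=cap('wrist','w2')
print(proj(c,[[386.4,-263.7,35],[378.3,-335.8,35]]).round(0))
c=cap('top','t2')
hsv=cv2.cvtColor(c['image'],cv2.COLOR_RGB2HSV)
cv2.imwrite('pics/v2.png',np.hstack([cv2.imread('pics/w2.png')[100:],]))
E
```

```text
t: 3.9
tool_pos: [586.4, 0.8, 74.1]
eef_rot: [[1.0, 0.0, -0.003], [0.0, -1.0, -0.0], [-0.003, 0.0, -1.0]]
wrist_force: [-0.1, -0.8, 0.3]
width: 40.0
grip_force: 0.0
t: 5.15
tool_pos: [383.9, -268.3, 186.4]
eef_rot: [[1.0, -0.009, -0.0], [-0.009, -1.0, -0.003], [-0.0, 0.003, -1.0]]
wrist_force: [0.6, 0.5, -0.3]
width: 49.6
grip_force: 0.0
[[279. 194.]
 [348. 201.]]
```

View pics/w2.png

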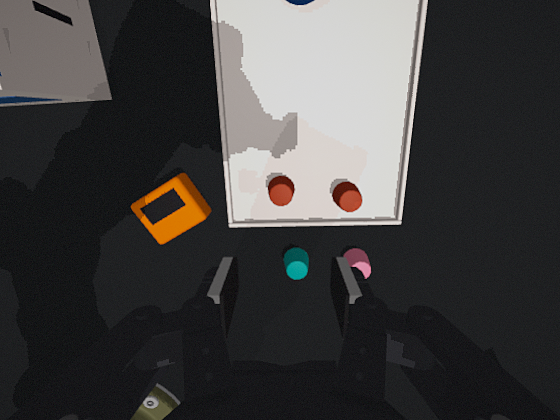

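Stopper 2 is at (282,196) and stopper 3 at (349,202), both where expected and not knocked.

```bash
python3 -m pendant '{"turn":[[0,0,0],[0,0,0],[0,0,0],[0,0,0],[0,0,0],[0,0,0],[0,0,0],[0,0,0],[0,0,0],[0,0,0]],"translation":[[-0.001,0.001,0.055],[-0.001,0.001,0.11],[-0.001,0.001,0.155],[-0.001,0.001,0.176],[-0.001,0.001,0.176],[-0.001,0.001,0.176],[-0.001,0.001,0.176],[-0.001,0.001,0.176],[-0.001,0.001,0.12],[-0.001,0.001,0.06]],"hand":[0.05,0.05,0.05,0.05,0.05,0.015,0.015,0.015,0.015,0.015]}' 40 && python3 -m pendant '{"turn":[[0,0,0],[0,0,0],[0,0,0],[0,0,0],[0,0,0],[0,0,0],[0,0,0],[0,0,0],[0,0,0],[0,0,0]],"translation":[[0.02,-0.03,-0.05],[0.05,-0.08,-0.08],[0.08,-0.13,-0.08],[0.11,-0.18,-0.08],[0.14,-0.23,-0.08],[0.16,-0.271,-0.08],[0.16,-0.271,-0.03],[0.16,-0.271,0.025],[0.16,-0.271,0.046],[0.16,-0.271,0.046]],"hand":[0.015,0.015,0.015,0.015,0.015,0.015,0.015,0.015,0.015,0.04]}' && python3 -m pendant '{"turn":[[0,0,0],[0,0,0],[0,0,0],[0,0,0],[0,0,0],[0,0,0],[0,0,0],[0,0,0],[0,0,0],[0,0,0]],"translation":[[0,0,0],[0,0,-0.05],[-0.01,0.02,-0.1],[-0.03,0.06,-0.13],[-0.055,0.115,-0.13],[-0.08,0.17,-0.13],[-0.11,0.225,-0.13],[-0.135,0.28,-0.12],[-0.167,0.342,-0.11],[-0.167,0.342,-0.11]],"hand":[0.05,0.05,0.05,0.05,0.05,0.05,0.05,0.05,0.05,0.05]}'
python3 - <<'E'
from h import *
c=cap('wrist','w3');im=c['image'].astype(int)
m=((im[:,:,0]>100)&(im[:,:,1]<80)&(im[:,:,2]<70)).astype(np.uint8)
n,_,st,ce=cv2.connectedComponentsWithStats(m)
print([(st[i],ce[i].round(0)) for i in range(1,n) if st[i,4]>80])
print(proj(c,[[378.3,-336.5,35],[378.3,-336.5,20]]).round(0))
E
```

```text
t: 6.5
tool_pos: [386.0, -265.0, 126.8]
eef_rot: [[1.0, -0.0, -0.001], [-0.0, -1.0, 0.001], [-0.001, -0.001, -1.0]]
wrist_force: [1.1, -0.9, -0.6]
width: 27.3
grip_force: 39.6
t: 7.75
tool_pos: [545.5, 5.6, 78.5]
eef_rot: [[1.0, -0.0, -0.003], [-0.0, -1.0, -0.0], [-0.003, 0.0, -1.0]]
wrist_force: [-0.7, 0.3, -0.2]
width: 40.1
grip_force: 0.0
t: 9.0
tool_pos: [376.3, -340.9, 190.4]
eef_rot: [[1.0, -0.008, 0.0], [-0.008, -1.0, -0.003], [0.0, 0.003, -1.0]]
wrist_force: [0.2, 0.3, 0.1]
width: 49.9
grip_force: 0.0
[(array([  63,  166,   86,   71, 1641], dtype=int32), array([110., 196.])), (array([270, 183,  24,  22, 371], dtype=int32), array([281., 193.]))]
[[279. 194.]
 [280. 190.]]
```

```bash
cat > j.py <<'E'
import json
from station import status
s=status.get_state()
d={k:[float(x) for x in __import__('numpy').ravel(s[k])] for k in('joint_pos','tool_pos','eef_rot')}
open('jlog','a').write(json.dumps(d)+'\n')
E
python3 j.py; python3 -m pendant '{"turn":[[0,0,0],[0,0,0],[0,0,0],[0,0,0],[0,0,0],[0,0,0],[0,0,0],[0,0,0],[0,0,0],[0,0,0]],"translation":[[-0.001,0.0,0.055],[-0.001,0.0,0.11],[-0.001,0.0,0.155],[-0.001,0.0,0.18],[-0.001,0.0,0.18],[-0.001,0.0,0.18],[-0.001,0.0,0.18],[-0.001,0.0,0.18],[-0.001,0.0,0.12],[-0.001,0.0,0.06]],"hand":[0.05,0.05,0.05,0.05,0.05,0.015,0.015,0.015,0.015,0.015]}' 40 && python3 j.py; python3 -m pendant '{"turn":[[0,0,0],[0,0,0],[0,0,0],[0,0,0],[0,0,0],[0,0,0],[0,0,0],[0,0,0],[0,0,0],[0,0,0]],"translation":[[0.02,-0.03,-0.05],[0.05,-0.08,-0.08],[0.08,-0.13,-0.08],[0.11,-0.18,-0.08],[0.14,-0.23,-0.08],[0.165,-0.28,-0.08],[0.187,-0.312,-0.08],[0.187,-0.312,-0.03],[0.187,-0.312,0.025],[0.187,-0.312,0.05]],"hand":[0.015,0.015,0.015,0.015,0.015,0.015,0.015,0.015,0.015,0.015]}' && python3 j.py; python3 -m pendant '{"turn":[[0,0,0],[0,0,0],[0,0,0],[0,0,0],[0,0,0],[0,0,0],[0,0,0],[0,0,0],[0,0,0],[0,0,0]],"translation":[[0,0,0],[0,0,0],[0,0,-0.05],[0,0,-0.1],[0,0.02,-0.15],[0,0.06,-0.2],[0,0.12,-0.23],[0,0.18,-0.23],[0,0.24,-0.23],[0,0.26,-0.23]],"hand":[0.04,0.05,0.05,0.05,0.05,0.05,0.05,0.05,0.05,0.05]}'; python3 j.py
python3 - <<'E'
from h import *
c=cap('top','t4');cap('wrist','w4')
a=cv2.imread('pics/t4.png');a=cv2.resize(a[95:225,200:440],(800,433),interpolation=cv2.INTER_CUBIC);cv2.imwrite('pics/t4c.png',a)
E
cat jlog
```

```text
t: 10.3
tool_pos: [378.3, -336.1, 131.4]
eef_rot: [[1.0, -0.0, 0.0], [-0.0, -1.0, 0.0], [0.0, -0.0, -1.0]]
wrist_force: [0.4, -1.1, 0.1]
width: 27.4
grip_force: 39.6
t: 11.55
tool_pos: [564.1, -24.3, 77.7]
eef_rot: [[1.0, -0.0, -0.002], [-0.0, -1.0, -0.0], [-0.002, 0.0, -1.0]]
wrist_force: [0.2, -0.6, -0.4]
width: 27.3
grip_force: 39.6
t: 12.8
tool_pos: [563.9, -289.5, 311.7]
eef_rot: [[1.0, -0.007, 0.002], [-0.007, -1.0, -0.003], [0.002, 0.003, -1.0]]
wrist_force: [0.0, 0.4, -1.1]
width: 50.1
grip_force: 0.0
{"joint_pos": [0.8430303231701716, 0.3671295335383056, -0.22177873308294954, 1.867863684549595, 0.10140646140551864, 0.9153740635768297, -1.0031149307255627], "tool_pos": [377.49760087717044, -339.44780836951935, 190.41389403031488], "eef_rot": [0.9999809003705563, -0.0061303692206718255, 0.0007857908817659526, -0.006128624593374362, -0.9999787915558381, -0.0022037239208421325, 0.0007992838576593022, 0.0021988660132085816, -0.99999726306304]}
{"joint_pos": [0.8341955790611042, 0.43912348839978566, -0.2225859896585553, 1.9483092711232417, 0.13524805439700407, 0.7683769223391256, 
[... 502 characters left out ...]
4.297808607223708, 77.66708258978531], "eef_rot": [0.9999972419013712, -8.02809182620559e-06, -0.0023486432680977034, -8.49831192761476e-06, -0.999999979924002, -0.00020019933627835187, -0.0023486416137278804, 0.00020021874361193754, -0.9999972218936537]}
{"joint_pos": [0.5878294780883494, 0.47500328505662354, -0.2619844431561225, 1.3352237672890028, 0.12446092024256952, 1.343807396819187, -1.2514165928872538], "tool_pos": [563.9388398512378, -289.53179728403313, 311.71249180235856], "eef_rot": [0.9999758853672607, -0.006604777603061508, 0.00214606541773163, -0.006597278414714125, -0.9999721723522503, -0.0034828779249485202, 0.0021690093318920125, 0.0034686357455695387, -0.9999916319472791]}
```

View pics/t4c.png

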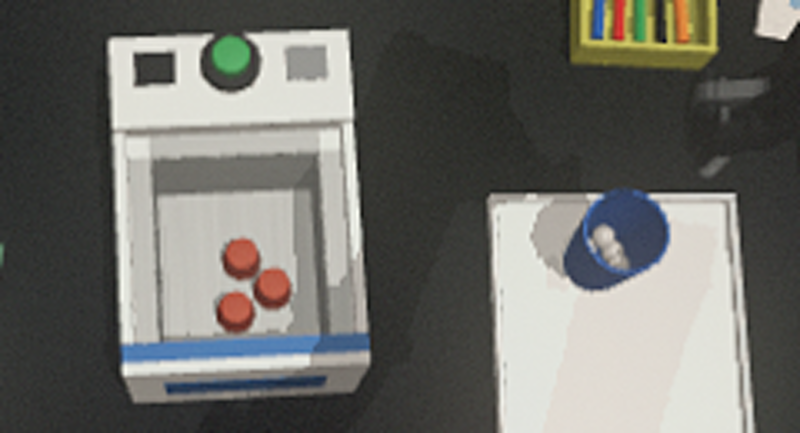

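All three stoppers lie in the tank and the beaker stands at crop (627,232). I'll fit the arm kinematics to plan the pour tilt.

```bash
cat > kin.py <<'E'
import numpy as np, json, itertools
from scipy.spatial.transform import Rotation as Ro
from scipy.optimize import least_squares
def fk(q,p,s):
    R=np.eye(3);x=np.zeros(3)
    L=p[:5];o=p[5:12];e=p[12:14]
    ax='zyzyzyz'
    x=x+[0,0,L[0]]
    for i in range(7):
        R=R@Ro.from_euler(ax[i],s[i]*q[i]+o[i]).as_matrix()
        if i==2: x=x+R@[e[0],0,L[1]]
        if i==4: x=x+R@[e[1],0,L[2]]
    x=x+R@[0,0,L[3]]
    return x,R
D=[([1.332,.508,-.238,1.501,.126,1.149,-.155],[210.994,-587.779,230.414],[.941,.338,-.001,.338,-.941,.002,0,-.002,-1]),
([0.61955533,0.41950903,-0.2194287,1.84132568,0.11505267,0.89317236,-1.22738552],[460.427,-259.783,171.324],[1,-.003,-.001,-.003,-1,-.001,-.001,.001,-1])]
D+=[(d['joint_pos'],d['tool_pos'],d['eef_rot']) for d in map(json.loads,open('jlog'))]
def res(p,s,D=D):
    r=[]
    for q,x,R in D:
        X,M=fk(q,p,s);r+=list(X-x)+list(300*(M.ravel()-R))
    return np.r_[r,0.02*p[12:14],5*p[5:12]*np.array([0,1,1,1,1,1,0])]
if __name__=='__main__':
    best=[]
    for s3,s5,s7 in itertools.product([1,-1],repeat=3):
      for s1 in (-1,1):
       for o7 in (0,1.57,3.14,-1.57):
        s=[s1,1,s3,1,s5,1,s7]
        f=least_squares(res,np.r_[350,350,350,250,0,np.zeros(6),o7,0,0],args=(s,),max_nfev=60)
        best.append((f.cost,s,f.x))
    best.sort(key=lambda b:b[0])
    for b in best[:3]:print(b[0],b[1],b[2].round(3))
    json.dump([best[0][1],list(best[0][2])],open('kin.json','w'))
E
python3 kin.py
```

```text
8.613593283751108 [-1, 1, -1, 1, -1, 1, -1] [ 7.05498e+02  5.79182e+02  3.80254e+02  8.26166e+02 -1.92298e+02
 -7.90000e-02 -7.50000e-02  3.20000e-02  5.90000e-02  7.00000e-03
  1.80000e-02  1.52300e+00  4.54390e+01  6.79200e+00]
8.613593290444431 [-1, 1, -1, 1, -1, 1, -1] [ 7.054930e+02  5.791830e+02  3.802540e+02  8.261600e+02  1.943868e+03
 -7.900000e-02 -7.500000e-02  3.200000e-02  5.900000e-02  7.000000e-03
  1.800000e-02  1.523000e+00  4.543800e+01  6.792000e+00]
8.613593312361798 [-1, 1, -1, 1, -1, 1, -1] [ 7.05481000e+02  5.79181000e+02  3.80255000e+02  8.26147000e+02
 -1.66940608e+06 -7.90000000e-02 -7.50000000e-02  3.20000000e-02
  5.90000000e-02  7.00000000e-03  1.80000000e-02  1.52300000e+00
  4.54410000e+01  6.79300000e+00]
```

```bash
python3 -m pendant '{"turn":[[0.15,0,0],[0.3,0,0],[0.45,0,0],[0.6,0,0],[0.6,0,0.2],[0.6,0,0.2],[0.6,0,0.2],[0.6,0,0.2],[0.6,0,0.2],[0.6,0,0.2]],"translation":[[0,0,0],[0,0,0],[0,0,0],[0,0,0],[0,0,0],[0,0,0],[0,0,0],[0,0,0],[0,0,0],[0,0,0]],"hand":[0.0854,0.0854,0.0854,0.0854,0.0854,0.0854,0.0854,0.0854,0.0854,0.0854]}' >/dev/null; python3 j.py;python3 -m pendant '{"turn":[[-0.15,0.15,0],[-0.3,0.3,0],[-0.45,0.5,0],[-0.6,0.6,0],[-0.6,0.6,-0.2],[-0.6,0.6,-0.2],[-0.6,0.6,-0.2],[-0.6,0.6,-0.2],[-0.6,0.6,-0.2],[-0.6,0.6,-0.2]],"translation":[[0,0,0],[0,0,0],[0,0,0],[0,0,0],[0,0,0],[0,0,0],[0,0,0],[0,0,0],[0,0,0],[0,0,0]],"hand":[0.0854,0.0854,0.0854,0.0854,0.0854,0.0854,0.0854,0.0854,0.0854,0.0854]}' ; python3 j.py; tail -2 jlog
cat > kin.py <<'E'
import numpy as np, json, itertools
from scipy.spatial.transform import Rotation as Ro
from scipy.optimize import least_squares
S=[-1,1,-1,1,-1,1,-1]
def fk(q,p):
    R=np.eye(3);x=np.array([0,0,p[0]])
    for i,a in enumerate('zyzyzyz'):
        R=R@Ro.from_euler(a,S[i]*q[i]+(p[8] if i==6 else 0)).as_matrix()
        if i==2: x=x+R@[p[4],0,p[1]]
        if i==3: x=x+R@[p[5],0,0]
        if i==4: x=x+R@[p[6],0,p[2]]
        if i==5: x=x+R@[p[7],0,0]
    return x+R@[0,0,p[3]],R
def data():
    D=[([1.332,.508,-.238,1.501,.126,1.149,-.155],[210.994,-587.779,230.414],[.941,.338,-.001,.338,-.941,.002,0,-.002,-1]),
    ([0.61955533,0.41950903,-0.2194287,1.84132568,0.11505267,0.89317236,-1.22738552],[460.427,-259.783,171.324],[1,-.003,-.001,-.003,-1,-.001,-.001,.001,-1])]
    return D+[(d['joint_pos'],d['tool_pos'],d['eef_rot']) for d in map(json.loads,open('jlog'))]
def res(p):
    r=[]
    for q,x,R in data():
        X,M=fk(q,p);r+=list(X-x)+list(300*(M.ravel()-np.ravel(R)))
    return np.r_[r,0.01*p[4:8]]
if __name__=='__main__':
    b=min((least_squares(res,np.r_[350,350,350,250,0,0,0,0,o]) for o in(0,1.57,3.14,-1.57)),key=lambda f:f.cost)
    print(b.cost,b.x.round(2)); print(b.fun.reshape(-1)[:-4].reshape(-1,12)[:,:3].round(1))
    json.dump(list(b.x),open('kin.json','w'))
E
python3 kin.py
```

```text
t: 15.4
tool_pos: [565.6, -284.6, 309.1]
eef_rot: [[0.834, -0.18, 0.522], [-0.139, -0.983, -0.117], [0.534, 0.025, -0.845]]
wrist_force: [-0.2, 0.1, 0.4]
width: 85.2
grip_force: 0.0
{"joint_pos": [0.8550194338323046, 0.6822472822229623, -0.3400698002569241, 1.139688109569655, -0.31995369618113045, 1.6254429612656616, -1.1916051386117548], "tool_pos": [565.5352650021713, -284.0016410870438, 309.4028705962894], "eef_rot": [0.9808039205162761, -0.18621187572156758, 0.057868876264861306, -0.1862548497438234, -0.8067684220708323, 0.56074400941628, -0.05773041180182349, -0.5607582816950587, -0.8259644962488382]}
{"joint_pos": [0.7551750715477739, 0.21783270497545304, -0.2976063943815682, 1.897387161145314, -0.1595321107538446, 0.49353593702303356, -1.142952565801379], "tool_pos": [565.6237228283624, -284.62097543225985, 309.0621861187678], "eef_rot": [0.833813981298482, -0.17996345391939614, 0.5218883020767727, -0.139025820734905, -0.9833561377983668, -0.11697233614519953, 0.5342528107180733, 0.024977219774843764, -0.844955663175387]}
878.890230459934 [123.93 710.46 366.23 406.67 -45.56  -2.46 -20.7   18.14   1.57]
[[ 6.5  1.9 -0.1]
 [ 0.9 11.   1.3]
 [-2.1 16.4  1.6]
 [ 7.7  6.3  0.5]
 [23.3  2.8 -2.9]
 [-6.   9.2 -1.3]
 [ 8.2  2.3  2.6]
 [ 1.3 21.2 -1.6]]
```

```bash
sed -i 's/x=x+R@\[p\[4\],0,p\[1\]\]/x=x+R@[p[4],p[9],p[1]]/; s/x=x+R@\[p\[5\],0,0\]/x=x+R@[p[5],p[10],0]/; s/x=x+R@\[p\[6\],0,p\[2\]\]/x=x+R@[p[6],0,p[2]]/; s/x=x+R@\[p\[7\],0,0\]/x=x+R@[p[7],p[11],0]/; s/0.01\*p\[4:8\]/0.01*p[4:8],0.01*p[9:12],0.01*p[12:14],5*p[14:20]/; s/if i==2: /if i==0: x=x+R@[p[12],p[13],0]\n        if i==2: /; s/(p\[8\] if i==6 else 0)/(p[8] if i==6 else p[14+i])/; s/350,350,350,250,0,0,0,0,o\]/350,350,350,250,0,0,0,0,o,np.zeros(11)]/; s/\[:-4\]/[:-15]/' kin.py; python3 kin.py
```

```text
0.12149129315467588 [ 2.4412e+02  5.7839e+02  3.8190e+02  3.5962e+02  4.4000e-01  5.0000e-01
 -3.7000e-01  2.9000e-01  1.5700e+00 -8.4600e+00 -8.4600e+00 -1.8000e-01
 -0.0000e+00 -7.2400e+00  0.0000e+00  0.0000e+00 -0.0000e+00 -0.0000e+00
  0.0000e+00  0.0000e+00]
[[-0.1 -0.1  0.2]
 [ 0.   0.  -0. ]
 [ 0.   0.   0. ]
 [ 0.   0.   0. ]
 [-0.  -0.  -0. ]
 [ 0.   0.  -0.1]
 [-0.   0.  -0. ]
 [ 0.   0.  -0. ]]
```

```bash
cat > plan.py <<'E'
import numpy as np, json
from kin import fk,Ro,least_squares
P=np.array(json.load(open('kin.json')))
lo=np.array([-3.08,-.24,-1.43,0,-1.52,.17,-2.89])+.03;hi=np.array([3.08,2.05,1.35,2.5,4.66,1.96,2.89])-.03
def ik(x,R,q0):
    f=least_squares(lambda q:np.r_[*(lambda X,M:((X-x)/3,100*(M-R).ravel()))(*fk(q,P)),0.02*(q-q0)],np.clip(q0,lo+1e-3,hi-1e-3),bounds=(lo,hi),max_nfev=40)
    X,M=fk(f.x,P)
    return f.x,np.linalg.norm(X-x)+200*np.abs(M-R).max(),min((f.x-lo).min(),(hi-f.x).min())
def tool(phi,th,sg=1):
    z=np.array([np.sin(th)*np.cos(phi),np.sin(th)*np.sin(phi),-np.cos(th)])
    y=sg*np.array([-np.sin(phi),np.cos(phi),0]);return np.c_[np.cross(y,z),y,z]
def chain(poses,q):
    e=0;Q=[]
    for x,R in poses:
        q,r,m=ik(x,R,q);e=max(e,r);Q.append(q)
        if e>3:break
    return e,np.array(Q)
E
cat > pour.py <<'E'
from plan import *
q0=np.array(json.loads(open('jlog').readlines()[-1])['joint_pos'])
bk=np.array([589,-285.5,58]);tank=np.array([565,2,0])
R0=fk(q0,P)[1]
for phi in np.radians([-75,-45,-25,0,30,60,90]):
  for th in np.radians([55,65,75]):
    for sg in(1,-1):
      R=tool(phi,th,sg)
      rv=Ro.from_matrix(R0.T@R).as_rotvec()
      g=bk+19*R[:,2]
      ps=[(g+[0,0,250],R0@Ro.from_rotvec(rv*k).as_matrix()) for k in(.25,.5,.75,1)]+[(g-100*R[:,2],R),(g,R),(g+[0,0,200],R)]
      e,Q=chain(ps,q0)
      if e>3:continue
      a=R.T@[0,0,1] # beaker axis in tool
      for ps_ in(-1,1):
        q=Q[-1];ok=None
        for k in np.radians(np.arange(0,181,15)):
          Rr=R@Ro.from_rotvec([0,0,ps_*k]).as_matrix();ax=Rr@a
          x=tank+[0,0,185]-45*ax*min(1,k)+19*Rr[:,2]
          q,r,m=ik(x,Rr,q)
          if r>3:break
          ok=(round(np.degrees(k)),round(np.degrees(np.arccos(ax[2]))),ax.round(2),q.round(2))
        if ok and ok[1]>105:print(np.degrees(phi).round(),np.degrees(th).round(),sg,ps_,ok[:3],'grasp q',Q[5].round(2),'end',ok[3])
E
time python3 pour.py
```

```text
-75.0 55.0 1 -1 (180, 110, array([-0.24,  0.91, -0.34])) grasp q [ 0.1   0.85 -0.18  2.07  1.67  1.05 -1.28] end [ 0.05  0.77 -0.87  1.91  1.27  1.7   2.  ]
-75.0 55.0 1 1 (165, 109, array([-0.44,  0.84, -0.32])) grasp q [ 0.1   0.85 -0.18  2.07  1.67  1.05 -1.28] end [-1.1   1.    1.22  1.91  0.07  0.63 -2.86]
-75.0 65.0 1 -1 (180, 130, array([-0.2 ,  0.74, -0.64])) grasp q [-0.01  0.95 -0.09  2.09  1.72  1.19 -1.44] end [-0.08  0.81 -0.75  1.92  1.29  1.8   1.93]
-75.0 65.0 1 1 (150, 122, array([-0.62,  0.57, -0.53])) grasp q [-0.01  0.95 -0.09  2.09  1.72  1.19 -1.44] end [-1.14  1.08  1.18  1.88  0.29  0.68 -2.86]pour.py:22: RuntimeWarning: invalid value encountered in arccos
  ok=(round(np.degrees(k)),round(np.degrees(np.arccos(ax[2]))),ax.round(2),q.round(2))
Traceback (most recent call last):
  File "pour.py", line 22, in <module>
    ok=(round(np.degrees(k)),round(np.degrees(np.arccos(ax[2]))),ax.round(2),q.round(2))
                             ~~~~~^^^^^^^^^^^^^^^^^^^^^^^^^^^^^^
ValueError: cannot convert float NaN to integer

real	0m2.468s
user	0m2.686s
sys	0m0.132s
```

```bash
sed -i 's/np.arccos(ax\[2\])/np.arccos(np.clip(ax[2],-1,1))/; s/ok\[1\]>105/ok[1]>112/' pour.py; python3 pour.py; grep -n x pour.py|head -0
```

```text
-75.0 65.0 1 -1 (180, 130, array([-0.2 ,  0.74, -0.64])) grasp q [-0.01  0.95 -0.09  2.09  1.72  1.19 -1.44] end [-0.08  0.81 -0.75  1.92  1.29  1.8   1.93]
-75.0 65.0 1 1 (150, 122, array([-0.62,  0.57, -0.53])) grasp q [-0.01  0.95 -0.09  2.09  1.72  1.19 -1.44] end [-1.14  1.08  1.18  1.88  0.29  0.68 -2.86]
-75.0 75.0 1 -1 (180, 150, array([-0.13,  0.48, -0.87])) grasp q [-0.13  1.06  0.02  2.08  1.72  1.29 -1.57] end [-0.22  0.85 -0.61  1.91  1.3   1.87  1.87]
-75.0 75.0 1 1 (150, 138, array([-0.59,  0.33, -0.74])) grasp q [-0.13  1.06  0.02  2.08  1.72  1.29 -1.57] end [-1.2   1.25  1.29  1.88  0.25  0.69 -2.86]
60.0 65.0 1 -1 (180, 130, array([-0.38, -0.66, -0.64])) grasp q [ 0.88  1.06 -0.01  1.54 -1.05  1.36 -2.1 ] end [ 1.06  0.84 -1.    2.11 -1.11  0.49  0.83]
60.0 65.0 -1 -1 (165, 128, array([-0.58, -0.53, -0.61])) grasp q [ 1.2   1.14 -0.63  1.53 -0.6   1.04  0.7 ] end [ 1.2   1.09 -1.39  2.08 -0.07  0.26  2.71]
60.0 65.0 -1 1 (180, 130, array([-0.38, -0.66, -0.64])) grasp q [ 1.2   1.14 -0.63  1.53 -0.6   1.04  0.7 ] end [ 0.72  0.66 -0.4   2.11 -1.39  0.91 -2.06]
60.0 
[... 232 characters left out ...]
63  1.49 -0.68  1.15  0.79] end [ 1.25  1.23 -1.39  2.07 -0.36  0.29  2.83]
60.0 75.0 -1 1 (180, 150, array([-0.25, -0.43, -0.87])) grasp q [ 1.22  1.23 -0.63  1.49 -0.68  1.15  0.79] end [ 0.88  0.78 -0.56  2.13 -1.41  0.94 -1.93]
90.0 65.0 1 -1 (180, 130, array([-0.  , -0.77, -0.64])) grasp q [ 0.88  1.23 -0.3   1.04 -0.53  1.69 -2.32] end [ 0.96  0.98 -1.03  1.73 -0.39  1.    0.37]
90.0 65.0 -1 -1 (165, 128, array([-0.23, -0.75, -0.61])) grasp q [ 1.05  1.32 -0.8   1.04 -0.16  1.61  0.55] end [ 1.05  1.21 -1.4   1.7   0.04  0.96  2.83]
90.0 65.0 -1 1 (180, 130, array([ 0.  , -0.77, -0.64])) grasp q [ 1.05  1.32 -0.8   1.04 -0.16  1.61  0.55] end [ 0.28  0.77  0.22  1.74 -1.07  1.57 -2.08]
```

```bash
cat > rel.py <<'E'
from plan import *
np.set_printoptions(suppress=True)
from station import status
def rel(x0,R0,x,R):
    return (R0.T@(np.array(x)-x0)/1000).round(4).tolist(),Ro.from_matrix(R0.T@R).as_rotvec().round(3).tolist()
E
python3 - <<'E'
from rel import *
s=status.get_state();R0=np.array(s['eef_rot']);x0=np.array(s['tool_pos'])
R=tool(np.pi/2,np.radians(65),-1)
g=np.array([588,-285,58])+22*R[:,2]
print('g',g,R.round(3))
print(rel(x0,R0,g+[0,-40,200],R))
rv=Ro.from_matrix(R0.T@R).as_rotvec();print(np.degrees(np.linalg.norm(rv)),(rv/10).round(4))
ps=[(x0+(g+[0,-40,200]-x0)*k,R0@Ro.from_rotvec(rv*k).as_matrix()) for k in(.25,.5,.75,1)]+[(g-100*R[:,2],R),(g,R)]
e,Q=chain(ps,np.array(s['joint_pos']));print(e,Q.round(2))
E
```

```text
g [ 588.         -265.06122869   48.70239824] [[ 0.     1.     0.   ]
 [ 0.423 -0.     0.906]
 [ 0.906 -0.    -0.423]]
([-0.0107, 0.0146, 0.0651], [1.343, 0.437, -1.157])
104.57931829218116 [ 0.1343  0.0437 -0.1157]
0.0013436546293759863 [[ 1.11  0.37 -0.49  1.82 -0.65  0.7  -0.23]
 [ 1.22  0.62 -0.62  1.6  -0.59  1.04  0.09]
 [ 1.19  0.89 -0.72  1.27 -0.43  1.42  0.25]
 [ 1.07  1.17 -0.95  0.85 -0.2   1.87  0.32]
 [ 1.04  1.36 -0.8   0.72 -0.15  1.89  0.51]
 [ 1.06  1.32 -0.81  1.05 -0.15  1.59  0.54]]
```

```bash
python3 -m pendant '{"turn":[[0.134,0.044,-0.116],[0.269,0.087,-0.231],[0.403,0.131,-0.347],[0.537,0.175,-0.463],[0.672,0.219,-0.579],[0.806,0.262,-0.694],[0.94,0.306,-0.81],[1.074,0.35,-0.926],[1.209,0.393,-1.041],[1.343,0.437,-1.157]],"translation":[[-0.001,0.0015,0.0065],[-0.002,0.003,0.013],[-0.003,0.0045,0.02],[-0.004,0.006,0.026],[-0.005,0.0075,0.0325],[-0.006,0.009,0.039],[-0.007,0.01,0.0455],[-0.008,0.012,0.052],[-0.01,0.013,0.0585],[-0.0107,0.0146,0.0651]],"hand":[0.0854,0.0854,0.0854,0.0854,0.0854,0.0854,0.0854,0.0854,0.0854,0.0854]}' 60
python3 - <<'E'
from rel import *
import h
s=status.get_state();R0=np.array(s['eef_rot']);x0=np.array(s['tool_pos']);print(np.round(s['joint_pos'],2))
R=tool(np.pi/2,np.radians(65),-1)
g=np.array([588,-285,58])+22*R[:,2]
print(rel(x0,R0,g-100*R[:,2],R));print(rel(x0,R0,g,R))
c=h.cap('wrist','w5')
t=np.linspace(0,2*np.pi,40)
for r,z in((33,95),(25,5)):
    p=h.proj(c,np.c_[588+r*np.cos(t),-285+r*np.sin(t),0*t+z])
    im=cv=__import__('cv2');i=cv.imread('pics/w5.png');cv.polylines(i,[p.astype(np.int32)],True,(0,255,0),1);cv.imwrite('pics/w5.png',i)
E
```

```text
t: 16.65
tool_pos: [587.4, -306.7, 247.5]
eef_rot: [[0.036, 0.999, 0.04], [0.433, -0.052, 0.9], [0.9, -0.015, -0.435]]
wrist_force: [0.2, -0.7, 0.7]
width: 85.4
grip_force: 0.0
[ 1.09  1.14 -0.91  0.9  -0.23  1.81  0.31]
([-0.1622, 0.0055, 0.024], [0.041, 0.013, -0.036])
([-0.1609, 0.0014, 0.1239], [0.041, 0.013, -0.036])
```

View pics/w5.png

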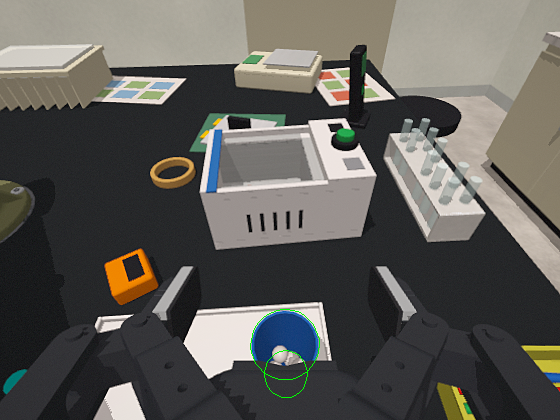

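```bash
python3 -m pendant '{"turn":[[0,0,0],[0,0,0],[0,0,0],[0,0,0],[0,0,0],[0,0,0],[0,0,0],[0,0,0],[0,0,0],[0,0,0]],"translation":[[-0.05,0,0.006],[-0.1,0,0.013],[-0.15,0,0.019],[-0.164,0,0.021],[-0.164,0,0.06],[-0.164,0,0.1],[-0.164,0,0.121],[-0.164,0,0.121],[-0.164,0,0.121],[-0.164,0,0.121]],"hand":[0.0854,0.0854,0.0854,0.0854,0.0854,0.0854,0.0854,0.0854,0.045,0.045]}' 60 && python3 -m pendant '{"turn":[[0,0,0],[0,0,0],[0,0,0],[0,0,0],[0,0,0],[0,0,0],[0,0,0],[0,0,0],[0,0,0],[0,0,0]],"translation":[[0,0,0],[0,0,0],[0.009,0,-0.004],[0.036,0,-0.017],[0.072,0,-0.034],[0.109,0,-0.051],[0.136,0,-0.063],[0.136,0,-0.063],[0.136,0,-0.063],[0.136,0,-0.063]],"hand":[0.045,0.045,0.045,0.045,0.045,0.045,0.045,0.045,0.045,0.045]}'
python3 - <<'E'
from rel import *
s=status.get_state();x0=np.array(s['tool_pos']);print(x0,s['width'])
R=np.array(s['eef_rot']);print(R.round(3))
R=tool(np.pi/2,np.radians(65),-1)
a=R.T@[0,0,1]
tank=np.array([565,2,0])
x0=np.array([588,-265.06,48.7])+[0,0,150]
q=np.array(s['joint_pos'])
rows=[]
def tgt(k,zm,bl=1):
    Rr=R@Ro.from_rotvec([0,0,np.radians(k)]).as_matrix();ax=Rr@a
    return tank+[0,0,zm]-37*ax*bl+22*Rr[:,2],Rr,ax
x1,_,_=tgt(0,250)
for k,zm in[(0,250),(20,245),(40,235),(60,220),(80,200),(90,190),(100,175),(115,160),(130,150),(145,145),(160,145),(175,145),(180,145)]:
    x,Rr,ax=tgt(k,zm)
    q,r,m=ik(x,Rr,q)
    print(k,x.round(0),'from lift',rel(x0,R,x,Rr),'from over',rel(x1,R,x,Rr)[0],ax.round(2),q.round(2),round(r,2),round(m,2))
E
```

```text
t: 17.95
tool_pos: [587.7, -268.8, 50.2]
eef_rot: [[0.036, 0.998, 0.045], [0.435, -0.057, 0.898], [0.9, -0.013, -0.437]]
wrist_force: [0.9, 0.8, 2.1]
width: 58.7
grip_force: 63.6
t: 19.2
tool_pos: [588.8, -264.8, 196.8]
eef_rot: [[0.039, 0.998, 0.041], [0.434, -0.054, 0.899], [0.9, -0.017, -0.435]]
wrist_force: [-0.0, 0.3, -1.7]
width: 59.0
grip_force: 64.1
[ 588.78788625 -264.83626602  196.82533298] 59.0054702551409
[[ 0.039  0.998  0.041]
 [ 0.434 -0.054  0.899]
 [ 0.9   -0.017 -0.435]]
0 [565.  22. 204.] from lift ([0.1258, -0.023, 0.258], [0.0, 0.0, 0.0]) from over [0.0, 0.0, 0.0] [-0. -0.  1.] [ 0.96  0.96 -0.94  1.69 -0.44  1.08  0.45] 0.0 0.46
20 [554.  23. 201.] from lift ([0.1233, -0.0345, 0.2601], [-0.0, -0.0, 0.349]) from over [-0.0025, -0.0115, 0.0021] [ 0.31 -0.02  0.95] [ 0.93  0.91 -0.84  1.72 -0.52  1.1   0.2 ] 0.0 0.56
40 [543.  25. 196.] from lift ([0.1201, -0.0446, 0.2643], [-0.0, -0.0, 0.698]) from over [-0.0057, -0.0216, 0.0063] [ 0.58 -0.09  0.81] [ 0.89  0.88 -0.75  1.75 -0.59  1.12 -0.06] 0.0 0.65
60 [536.  29. 189.] from lift ([0.1154, -0.052, 0.2707], [-0.0,
[... 1111 characters left out ...]
0.3024], [-0.0, 0.0, 2.531]) from over [-0.0342, -0.0192, 0.0444] [ 0.52 -0.7  -0.49] [ 0.55  0.83 -0.19  1.8  -0.92  1.29 -1.51] 0.0 0.57
160 [554.  49. 158.] from lift ([0.0957, -0.0345, 0.3024], [0.0, 0.0, 2.793]) from over [-0.0301, -0.0115, 0.0444] [ 0.31 -0.74 -0.59] [ 0.46  0.82 -0.07  1.78 -0.97  1.36 -1.74] 0.0 0.52
175 [562.  50. 159.] from lift ([0.0976, -0.0259, 0.3024], [-0.0, -0.0, 3.054]) from over [-0.0282, -0.0029, 0.0444] [ 0.08 -0.76 -0.64] [ 0.38  0.83  0.06  1.76 -1.02  1.43 -1.97] 0.0 0.47
180 [565.  50. 159.] from lift ([0.0977, -0.023, 0.3024], [0.0, 0.0, 3.142]) from over [-0.0281, -0.0, 0.0444] [ 0.   -0.77 -0.64] [ 0.36  0.83  0.09  1.76 -1.03  1.46 -2.05] 0.0 0.46
```

```bash
python3 -m pendant '{"turn":[[0,0,0],[0,0,0],[0,0,0],[0,0,0],[0,0,0],[0,0,0],[0,0,0.15],[0,0,0.32],[0,0,0.5],[0,0,0.68]],"translation":[[0.013,-0.002,0.027],[0.032,-0.006,0.065],[0.05,-0.009,0.103],[0.067,-0.012,0.142],[0.085,-0.016,0.18],[0.1,-0.019,0.215],[0.115,-0.022,0.243],[0.1235,-0.03,0.258],[0.1233,-0.036,0.26],[0.1201,-0.0446,0.2643]],"hand":[0.045,0.045,0.045,0.045,0.045,0.045,0.045,0.045,0.045,0.045]}' && python3 -m pendant '{"turn":[[0,0,0.175],[0,0,0.35],[0,0,0.525],[0,0,0.7],[0,0,0.87],[0,0,1.05],[0,0,1.18],[0,0,1.31],[0,0,1.44],[0,0,1.57]],"translation":[[-0.004,-0.0013,0.003],[-0.0084,-0.0027,0.0064],[-0.0124,-0.0018,0.01],[-0.0164,-0.001,0.0148],[-0.0193,0.0006,0.0191],[-0.0248,0.006,0.0254],[-0.026,0.0087,0.0285],[-0.0272,0.0114,0.0317],[-0.0263,0.014,0.034],[-0.0254,0.0161,0.036]],"hand":[0.045,0.045,0.045,0.045,0.045,0.045,0.045,0.045,0.045,0.045]}' && python3 -m pendant '{"turn":[[0,0,0.13],[0,0,0.262],[0,0,0.393],[0,0,0.524],[0,0,0.655],[0,0,0.785],[0,0,0.785],[0,0,0.785],[0,0,0.785],[0,0,0.785]],"translation":[[0.002,-0.0027,0.001],[0.0041,-0.0053,0.0021],[0.0058,-0.009,0.0021],[0.0074,-0.0132,0.0021],[0.01,-0.0168,0.0021],[0.0128,-0.0203,0.0021],[0.0128,-0.0203,0.0021],[0.0128,-0.0203,0.0021],[0.0128,-0.0203,0.0021],[0.0128,-0.0203,0.0021]],"hand":[0.045,0.045,0.045,0.045,0.045,0.045,0.045,0.045,0.045,0.045]}'
python3 - <<'E'
from h import *
s=status.get_state();print(s['width'],np.round(s['joint_pos'],2))
cap('top','t6');cap('side','s6')
a=cv2.imread('pics/t6.png')[90:225,215:330];b=cv2.imread('pics/s6.png')[150:400,230:480]
o=np.hstack([cv2.resize(a,(341,400),interpolation=2),cv2.resize(b,(400,400),interpolation=2)]);cv2.imwrite('pics/v6.png',o)
E
```

```text
t: 20.45
tool_pos: [560.1, 27.6, 191.2]
eef_rot: [[0.662, 0.749, 0.042], [0.302, -0.317, 0.899], [0.686, -0.582, -0.436]]
wrist_force: [-0.0, 1.1, -1.1]
width: 58.9
grip_force: 64.2
t: 21.7
tool_pos: [557.3, 47.1, 148.4]
eef_rot: [[0.75, -0.66, 0.042], [-0.317, -0.302, 0.899], [-0.581, -0.687, -0.436]]
wrist_force: [-0.5, 0.5, -1.4]
width: 58.6
grip_force: 64.3
t: 22.95
tool_pos: [580.3, 50.9, 155.0]
eef_rot: [[0.07, -0.997, 0.042], [-0.438, 0.008, 0.899], [-0.896, -0.081, -0.436]]
wrist_force: [0.6, 0.2, -0.4]
width: 59.4
grip_force: 64.3
59.370574752008864 [ 0.54  0.83 -0.23  1.76 -0.94  1.25 -2.1 ]
```

View pics/v6.png

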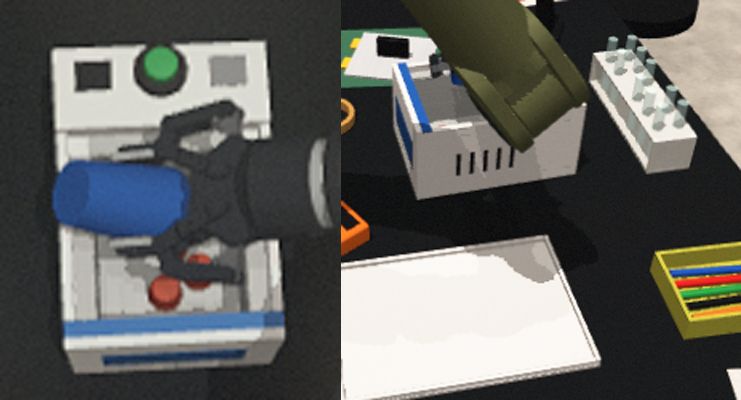

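Run:
```python
from rel import *
s=status.get_state();x0=np.array(s['tool_pos']);R0=np.array(s['eef_rot']);q=np.array(s['joint_pos'])
Rg=Ro.from_matrix(np.array([[0.039,.998,.041],[.434,-.054,.899],[.9,-.017,-.435]])).as_matrix()
a=Rg.T@[0,0,1]
for k in(160,145,130,115,100,85,70,55,40):
    Rr=Rg@Ro.from_rotvec([0,0,np.radians(k)]).as_matrix();ax=Rr@a
    x=np.array([572,5,145+max(0,130-k)*.9])-37*ax+22*Rr[:,2]
    q,r,m=ik(x,Rr,q);print(k,rel(x0,R0,x,Rr),round(r,1),round(m,2),ax.round(2))
x1,R1=x,Rr
L=np.array([588.8,-264.8,196.8])
for k,f in((30,.0),(20,.0),(10,.0),(0,0),(0,.2),(0,.4),(0,.6),(0,.8),(0,1)):
    Rr=Rg@Ro.from_rotvec([0,0,np.radians(k)]).as_matrix();ax=Rr@a
    X=np.array([572,5,230])-37*ax+22*Rr[:,2]
    X=X+(L-X)*f
    q,r,m=ik(X,Rr,q);print(k,X.round(0),rel(x1,R1,X,Rr),round(r,1),round(m,2))
```

```text
160 ([-0.0037, 0.0174, 0.0009], [-0.001, -0.001, -0.24]) 0.0 0.57 [ 0.27 -0.77 -0.57]
145 ([-0.0004, 0.0254, 0.0009], [-0.001, -0.001, -0.502]) 0.0 0.6 [ 0.48 -0.74 -0.47]
130 ([0.0049, 0.0323, 0.0009], [-0.001, -0.001, -0.764]) 0.0 0.63 [ 0.66 -0.67 -0.33]
115 ([-0.0003, 0.0366, -0.005], [-0.001, -0.002, -1.026]) 0.0 0.63 [ 0.79 -0.59 -0.15]
100 ([-0.0044, 0.0388, -0.0109], [-0.0, -0.002, -1.287]) 0.0 0.63 [ 0.86 -0.5   0.05]
85 ([-0.0079, 0.0389, -0.0168], [-0.0, -0.002, -1.549]) 0.0 0.64 [ 0.88 -0.4   0.26]
70 ([-0.0113, 0.0367, -0.0227], [0.0, -0.002, -1.811]) 0.0 0.65 [ 0.83 -0.3   0.47]
55 ([-0.0154, 0.0323, -0.0286], [0.0, -0.002, -2.073]) 0.0 0.67 [ 0.73 -0.2   0.65]
40 ([-0.0206, 0.0259, -0.0344], [0.001, -0.002, -2.335]) 0.0 0.63 [ 0.57 -0.12  0.81]
30 [556.  27. 187.] ([0.0033, 0.0034, -0.0017], [0.0, 0.0, -0.175]) 0.0 0.59
20 [562.  26. 185.] ([0.0049, 0.009, -0.0017], [-0.0, -0.0, -0.349]) 0.0 0.55
10 [567.  25. 184.] ([0.0075, 0.0142, -0.0017], [-0.0, -0.0, -0.524]) 0.0 0.51
0 [573.  25. 183.] ([0.0109, 0.0189, -0.0017], [-0.0, 0.0, -0.698]) 0.0 0.46
0 [576. -33. 186.] ([-0.0024, 0.0382, -0.0549], [-0.0, 0.0, -0.698]) 0.0 0.49
0 [579. -91. 189.] ([-0.0157, 0.0575, -0.108], [-0.0, 0.0, -0.698]) 0.0 0.51
0 [ 582. -149.  191.] ([-0.029, 0.0768, -0.1611], [-0.0, 0.0, -0.698]) 0.0 0.54
0 [ 586. -207.  194.] ([-0.0423, 0.0962, -0.2142], [-0.0, 0.0, -0.698]) 0.0 0.41
0 [ 589. -265.  197.] ([-0.0555, 0.1155, -0.2673], [-0.0, 0.0, -0.698]) 0.0 0.27
```

```bash
python3 -m pendant '{"turn":[[0,0,-0.17],[0,0,-0.34],[0,0,-0.5],[0,0,-0.67],[0,0,-0.85],[0,0,-1.02],[0,0,-1.19],[0,0,-1.36],[0,0,-1.53],[0,0,-1.7]],"translation":[[-0.003,0.013,0.001],[-0.002,0.02,0.001],[0,0.025,0.001],[0.003,0.03,0.001],[0.003,0.033,-0.001],[0,0.0366,-0.005],[-0.003,0.038,-0.009],[-0.0055,0.039,-0.0125],[-0.0079,0.0389,-0.0168],[-0.0098,0.038,-0.02]],"hand":[0.045,0.045,0.045,0.045,0.045,0.045,0.045,0.045,0.045,0.045]}' && python3 -m pendant '{"turn":[[0,0,-0.17],[0,0,-0.34],[0,0,-0.5],[0,0,-0.67],[0,0,-0.84],[0,0,-1.0],[0,0,-1.17],[0,0,-1.333],[0,0,-1.333],[0,0,-1.333]],"translation":[[0.004,-0.003,-0.005],[0.007,-0.005,-0.009],[0.011,-0.007,-0.012],[0.0134,-0.0091,-0.0144],[0.018,-0.007,-0.015],[0.023,-0.005,-0.016],[0.028,-0.002,-0.016],[0.0334,-0.0004,-0.0161],[0.0334,-0.0004,-0.0161],[0.0334,-0.0004,-0.0161]],"hand":[0.045,0.045,0.045,0.045,0.045,0.045,0.045,0.045,0.045,0.045]}' && python3 -m pendant '{"turn":[[0,0,0],[0,0,0],[0,0,0],[0,0,0],[0,0,0],[0,0,0],[0,0,0],[0,0,0],[0,0,0],[0,0,0]],"translation":[[-0.02,0.005,-0.045],[-0.04,0.01,-0.09],[-0.06,0.016,-0.14],[-0.08,0.022,-0.19],[-0.098,0.027,-0.235],[-0.1126,0.0314,-0.266],[-0.1126,0.0314,-0.266],[-0.1126,0.0314,-0.266],[-0.1126,0.0314,-0.266],[-0.1126,0.0314,-0.266]],"hand":[0.045,0.045,0.045,0.045,0.045,0.045,0.045,0.045,0.045,0.045]}'
python3 - <<'E'
from rel import *
from h import *
s=status.get_state();x0=np.array(s['tool_pos']);R0=np.array(s['eef_rot']);print(x0,R0.round(3),s['wrist_force'])
Rg=Ro.from_matrix(np.array([[0.039,.998,.041],[.434,-.054,.899],[.9,-.017,-.435]])).as_matrix()
L=np.array([588.8,-264.8,196.8])
print(rel(x0,R0,L,Rg),rel(x0,R0,L+Rg@[-136,0,63],Rg))
cap('top','t7');cap('wrist','w7')
a=cv2.imread('pics/t7.png')[90:225,215:330];b=cv2.imread('pics/w7.png')
cv2.imwrite('pics/v7.png',np.hstack([cv2.resize(a,(400,470),interpolation=2),cv2.resize(b[200:,150:430],(400,314))[:]  if 0 else cv2.copyMakeBorder(cv2.resize(b[200:,150:430],(400,314)),0,156,0,0,0)]))
E
```

```text
t: 24.3
tool_pos: [541.0, 37.2, 169.6]
eef_rot: [[0.978, 0.203, 0.043], [0.051, -0.436, 0.899], [0.201, -0.877, -0.437]]
wrist_force: [0.7, -0.5, -0.6]
width: 58.9
grip_force: 64.3
t: 25.55
tool_pos: [572.6, 24.9, 183.4]
eef_rot: [[0.043, 0.998, 0.042], [0.435, -0.056, 0.899], [0.9, -0.02, -0.436]]
wrist_force: [-0.1, 0.4, -0.2]
width: 58.8
grip_force: 64.3
t: 26.8
tool_pos: [588.6, -263.9, 198.0]
eef_rot: [[0.039, 0.998, 0.041], [0.435, -0.054, 0.899], [0.9, -0.017, -0.436]]
wrist_force: [-0.2, 0.6, -1.2]
width: 58.6
grip_force: 64.4
[ 588.59622405 -263.91957506  197.9800871 ] [[ 0.039  0.998  0.041]
 [ 0.435 -0.054  0.899]
 [ 0.9   -0.017 -0.436]] [-0.20983863  0.63574228 -1.2092503 ]
([-0.0014, 0.0003, -0.0003], [-0.0, 0.001, 0.0]) ([-0.1374, 0.0002, 0.0629], [-0.0, 0.001, 0.0])
```

View pics/v7.png

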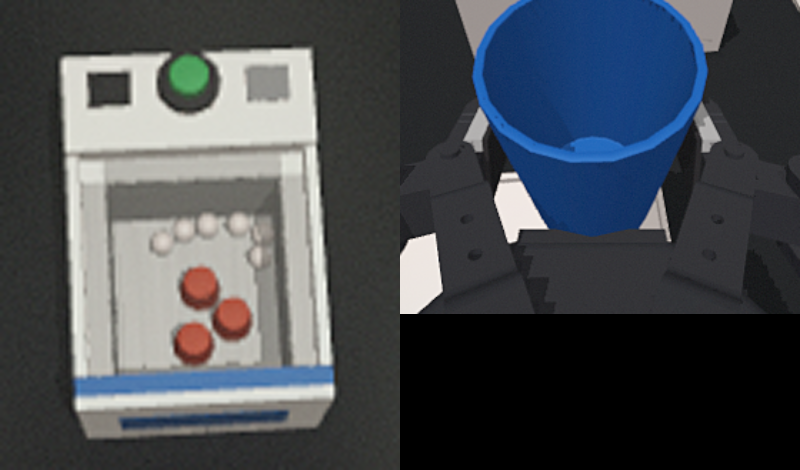

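All six balls are in the tank (left crop, y 224–256) and the beaker is empty. Setting it back on the tray.

```bash
python3 -m pendant '{"turn":[[0,0,0],[0,0,0],[0,0,0],[0,0,0],[0,0,0],[0,0,0],[0,0,0],[0,0,0],[0,0,0],[0,0,0]],"translation":[[-0.03,0,0.014],[-0.06,0,0.028],[-0.09,0,0.042],[-0.115,0,0.053],[-0.13,0,0.06],[-0.134,0,0.062],[-0.137,0,0.063],[-0.137,0,0.063],[-0.137,0,0.063],[-0.137,0,0.063]],"hand":[0.045,0.045,0.045,0.045,0.045,0.045,0.045,0.045,0.045,0.07]}' && python3 -m pendant '{"turn":[[0,0,0],[0,0,0],[0,0,0],[0,0,0],[0,0,0],[0,0,0],[0,0,0],[0,0,0],[0,0,0],[0,0,0]],"translation":[[0,0,0],[0,0,0],[0,0,-0.03],[0,0,-0.07],[0,0,-0.11],[0,0,-0.13],[0.05,0,-0.13],[0.1,0,-0.13],[0.15,0,-0.13],[0.2,0,-0.13]],"hand":[0.0854,0.0854,0.0854,0.0854,0.0854,0.0854,0.0854,0.0854,0.0854,0.0854]}'
python3 - <<'E'
from h import *
c=cap('wrist','w8');d=cap('top','t8');cap('side','s8')
import pickle;pickle.dump(d,open('t8.pkl','wb'))
a=cv2.imread('pics/t8.png')
A=cv2.resize(a[150:260,100:210],(440,440),interpolation=2);B=cv2.resize(cv2.imread('pics/s8.png')[270:400,200:400],(360,234))
cv2.imwrite('pics/v8.png',np.hstack([A,cv2.copyMakeBorder(B,0,206,0,0,0)]))
E
```

```text
t: 28.15
tool_pos: [586.6, -268.0, 48.3]
eef_rot: [[0.037, 0.998, 0.043], [0.436, -0.055, 0.898], [0.899, -0.015, -0.437]]
wrist_force: [0.4, -0.3, 0.4]
width: 69.8
grip_force: 0.0
t: 29.4
tool_pos: [588.3, -297.0, 284.9]
eef_rot: [[0.039, 0.998, 0.043], [0.435, -0.055, 0.899], [0.9, -0.017, -0.436]]
wrist_force: [-0.4, -0.4, -0.3]
width: 85.1
grip_force: 0.0
```

View pics/v8.png

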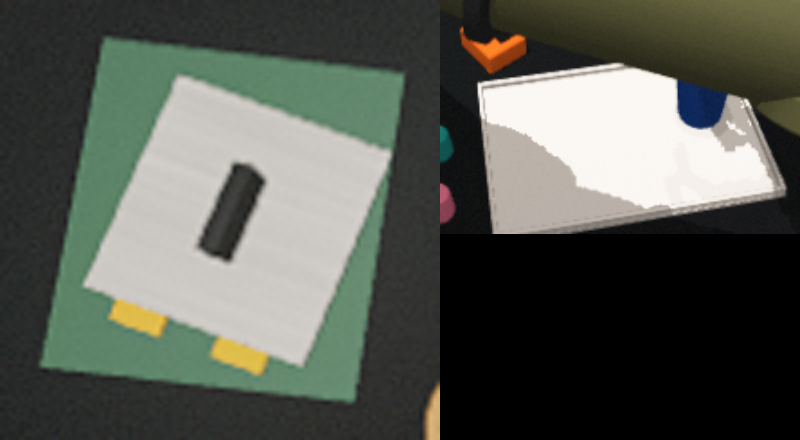

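The beaker stands upright on the tray and the lid hasn't moved. Next I get closer views of the cleaner and lid.

Run:
```python
from rel import *
s=status.get_state();x0=np.array(s['tool_pos']);R0=np.array(s['eef_rot']);q0=np.array(s['joint_pos'])
for sg in(1,-1):
    Ra=tool(np.radians(3),0,sg);xa=np.array([560,5,330])
    rv=Ro.from_matrix(R0.T@Ra).as_rotvec()
    ps=[(x0+(xa-x0)*k,R0@Ro.from_rotvec(rv*k).as_matrix()) for k in(.25,.5,.75,1)]
    lid=np.array([502,293,0]);Rl=tool(np.radians(-19.7),0,sg)
    ps+=[(lid+[0,0,250],Rl),(lid+[0,0,10],Rl),(lid+[0,0,250],Rl)]
    for al in(0,10,20,25):
        Rb=tool(np.radians(3),np.radians(al),sg)
        ps.append((np.array([577,3,150+al]),Rb))
    e,Q=chain(ps,q0);print(sg,e,rel(x0,R0,xa,Ra),np.degrees(np.linalg.norm(rv)));print(Q.round(2))
```

```text
1 0.0007037195708998811 ([0.1692, -0.0455, 0.2505], [0.919, -0.843, -1.488]) 111.22622726549903
[[ 0.97  0.98 -0.97  0.97 -0.07  1.84  0.55]
 [ 0.86  0.84 -1.04  1.11  0.13  1.75  0.79]
 [ 0.75  0.68 -1.11  1.29  0.31  1.61  0.96]
 [ 0.64  0.53 -1.18  1.49  0.49  1.45  1.07]
 [ 0.05  0.59 -1.05  1.58  0.52  1.28  0.14]
 [-0.08  0.83 -0.83  1.85  0.82  0.84 -0.11]
 [ 0.02  0.56 -0.99  1.58  0.49  1.26  0.18]
 [ 0.58  0.71 -1.09  1.74  0.69  1.13  0.9 ]
 [ 0.68  0.65 -1.18  1.89  0.83  0.96  0.76]
 [ 0.76  0.6  -1.24  2.04  1.03  0.78  0.57]
 [ 0.78  0.56 -1.24  2.12  1.16  0.68  0.44]]
-1 0.004517241138438854 ([0.1692, -0.0455, 0.2505], [-0.819, -0.894, 1.292]) 101.51534430617252
[[ 1.13  0.78 -0.82  1.33 -0.32  1.4   0.03]
 [ 0.99  0.5  -0.7   1.57 -0.31  1.14 -0.37]
 [ 0.62  0.33 -0.52  1.62 -0.12  1.09 -1.01]
 [ 0.1   0.34 -0.23  1.5   0.08  1.31 -1.65]
 [-0.73  0.43  0.25  1.6  -0.11  1.13 -2.37]
 [-0.65  0.7   0.12  1.86 -0.14  0.59 -2.35]
 [-0.79  0.44  0.34  1.6  -0.16  1.14 -2.33]
 [-0.22  0.52  0.27  1.75 -0.17  0.9  -1.4 ]
 [-0.29  0.44  0.35  1.91 -0.26  0.67 -1.31]
 [-0.37  0.37  0.44  2.06 -0.45  0.43 -1.12]
 [-0.4   0.35  0.48  2.14 -0.64  0.31 -0.93]]
```

```bash
python3 -m pendant '{"turn":[[-0.082,-0.089,0.129],[-0.164,-0.179,0.258],[-0.246,-0.268,0.388],[-0.328,-0.358,0.517],[-0.41,-0.447,0.646],[-0.491,-0.536,0.775],[-0.573,-0.626,0.904],[-0.655,-0.715,1.034],[-0.737,-0.805,1.163],[-0.819,-0.894,1.292]],"translation":[[0.017,-0.0046,0.025],[0.034,-0.009,0.05],[0.051,-0.0137,0.075],[0.068,-0.018,0.1],[0.085,-0.023,0.125],[0.101,-0.027,0.15],[0.118,-0.032,0.175],[0.135,-0.036,0.2],[0.152,-0.041,0.225],[0.1692,-0.0455,0.2505]],"hand":[0.05,0.05,0.05,0.05,0.05,0.05,0.05,0.05,0.05,0.05]}' && python3 -m pendant '{"turn":[[0,0,0],[0,0,0],[0,0,0],[0,0,0],[0,0,0],[0,0,0],[0,0,0],[0,0,0],[0,0,0],[0,0,0]],"translation":[[0,0,0],[0,0,0],[0,0,0],[0,0,0],[0,0,0],[0,0,0],[0,0,0],[0,0,0],[0,0,0],[0,0,0]],"hand":[0.05,0.05,0.05,0.05,0.05,0.05,0.05,0.05,0.05,0.05]}'
python3 - <<'E'
from h import *
import pickle
c=cap('wrist','w9');pickle.dump(c,open('w9.pkl','wb'))
d=pickle.load(open('c0.pkl','rb'))['side']
a=cv2.imread('pics/w9.png');cv2.imwrite('pics/v9.png',cv2.resize(a,(800,600),interpolation=2))
E
```

```text
t: 30.8
tool_pos: [560.1, 1.5, 326.9]
eef_rot: [[0.998, 0.061, 0.002], [0.061, -0.998, 0.009], [0.003, -0.009, -1.0]]
wrist_force: [0.8, -0.3, -0.4]
width: 49.9
grip_force: 0.0
t: 32.05
tool_pos: [560.2, 2.0, 326.8]
eef_rot: [[0.998, 0.067, 0.004], [0.067, -0.998, 0.014], [0.005, -0.014, -1.0]]
wrist_force: [-0.3, -0.2, -0.2]
width: 50.0
grip_force: 0.0
```

View pics/v9.png

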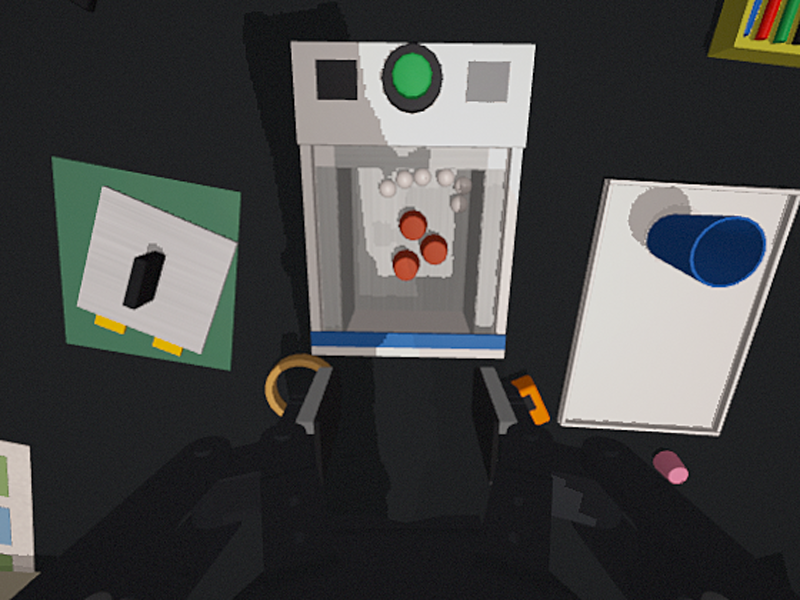

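```bash
cat > fit.py <<'E'
from h import *
import pickle
from scipy.optimize import least_squares
def fitpose(obs,x0):
    # obs: list of (cam, pts3 local, px)
    def f(p):
        c,s=np.cos(p[2]),np.sin(p[2]);r=[]
        for cam,L,px in obs:
            L=np.array(L,float);W=np.c_[p[0]+c*L[:,0]-s*L[:,1],p[1]+s*L[:,0]+c*L[:,1],L[:,2]]
            r.append((proj(cam,W)-np.array(px)).ravel())
        return np.concatenate(r)
    o=least_squares(f,x0,x_scale=[100,100,1]);return o.x,f(o.x)
E
python3 - <<'E'
from fit import *
w=pickle.load(open('w9.pkl','rb'));t=pickle.load(open('c0.pkl','rb'))['top']
S=lambda ps:[((x+.5)*.7-.5,(y+.5)*.7-.5) for x,y in ps]
f=lambda ps,ox,oy,cx,cy:[[ox+(p[0]-cx+.5)/4-.5,oy+(p[1]-cy+.5)/4-.5] for p in ps]
B=[(146,87,130),(146,-87,130),(78,87,130),(78,-87,130),(-101,87,125),(-101,-87,125)]
bw=(w,B,S([(291,41),(535,44),(297,145),(528,148),(312,355.5),(505,357.5)]))
bt=(t,B[:2],f([(432,38),(719,28)],225,97,400,0))
L=[(75,75,6),(75,-75,6),(-75,-75,6),(-75,75,6)]
lw=(w,L,S([(103,187),(237,243),(200,354),(78,303)]))
lt=(t,L,f([(545,255),(759,330),(671,545),(453,466)],108,155,400,200))
for n,o,x0 in(('bath',[bw,bt],[579,3,.05]),('bathw',[bw],[579,3,.05]),('bathT',[bt],[579,3,.05]),('lid',[lw,lt],[502,293,-.34]),('lidw',[lw],[502,293,-.34]),('lidt',[lt],[502,293,-.34])):
    p,r=fitpose(o,x0);print(n,p.round(3),np.degrees(p[2]).round(2),r.round(1))
E
```

```text
bath [5.77621e+02 2.49800e+00 5.50000e-02] 3.16 [ 0.   0.7  0.6  0.2  0.6 -0.5 -1.5 -0.7  0.6 -0.6 -0.4  0.3  0.2  0.6
 -0.   0.3]
bathw [5.77556e+02 2.47900e+00 5.50000e-02] 3.16 [ 0.   0.8  0.6  0.2  0.6 -0.5 -1.5 -0.7  0.6 -0.6 -0.4  0.3]
bathT [5.78785e+02 3.46600e+00 5.00000e-02] 2.85 [ 0.1 -0.  -0.1  0. ]
lid [ 5.01627e+02  2.92702e+02 -3.57000e-01] -20.45 [-0.3 -1.2 -0.2 -0.1  0.4 -0.3 -0.9  1.6  1.  -0.1  0.6  0.7  0.   0.3
  0.1 -0.2]
lidw [ 5.01535e+02  2.92310e+02 -3.62000e-01] -20.74 [ 0.3 -1.2  0.2  0.3  0.3 -0.2 -0.8  1.4]
lidt [ 5.02123e+02  2.93812e+02 -3.44000e-01] -19.7 [ 0.1 -0.1 -0.1  0.1  0.1 -0.1 -0.2  0.1]
```

Run:
```python
from rel import *
s=status.get_state();x0=np.array(s['tool_pos']);R0=np.array(s['eef_rot'])
R=tool(np.radians(-20.1),0,-1)
print(rel(x0,R0,[501.7,293,110],R))
```

```text
([-0.0399, -0.2912, 0.2207], [-0.015, -0.002, 0.418])
```

```bash
python3 -m pendant '{"turn":[[-0.003,0,0.08],[-0.006,-0.001,0.16],[-0.009,-0.001,0.24],[-0.012,-0.002,0.33],[-0.015,-0.002,0.418],[-0.015,-0.002,0.418],[-0.015,-0.002,0.418],[-0.015,-0.002,0.418],[-0.015,-0.002,0.418],[-0.015,-0.002,0.418]],"translation":[[-0.007,-0.05,0.01],[-0.014,-0.1,0.03],[-0.021,-0.155,0.06],[-0.028,-0.21,0.09],[-0.036,-0.262,0.12],[-0.0399,-0.2912,0.16],[-0.0399,-0.2912,0.2],[-0.0399,-0.2912,0.2207],[-0.0399,-0.2912,0.2207],[-0.0399,-0.2912,0.2207]],"hand":[0.05,0.05,0.05,0.05,0.05,0.05,0.05,0.05,0.05,0.05]}' 100
python3 - <<'E'
from rel import *
import h,cv2
s=status.get_state();x0=np.array(s['tool_pos']);R0=np.array(s['eef_rot'])
R=tool(np.radians(-20.1),0,-1)
print(rel(x0,R0,[501.7,293,10.5],R))
c=h.cap('wrist','w10')
a=np.radians(-20.1);M=np.array([[np.cos(a),-np.sin(a)],[np.sin(a),np.cos(a)]])
i=cv2.imread('pics/w10.png')
for L,z in(([(75,75),(75,-75),(-75,-75),(-75,75)],6),([(30,7),(30,-7),(-30,-7),(-30,7)],44)):
    W=np.c_[np.array(L)@M.T+[501.7,293],[z]*4];cv2.polylines(i,[h.proj(c,W).astype(np.int32)],True,(0,255,0),1)
cv2.imwrite('pics/w10.png',i)
E
```

```text
t: 33.35
tool_pos: [502.3, 293.3, 111.0]
eef_rot: [[0.939, -0.344, 0.001], [-0.344, -0.939, 0.001], [0.001, -0.001, -1.0]]
wrist_force: [-0.3, 0.1, 0.2]
width: 49.7
grip_force: 0.0
([-0.0006, 0.0006, 0.1005], [-0.001, -0.001, -0.0])
```

View pics/w10.png

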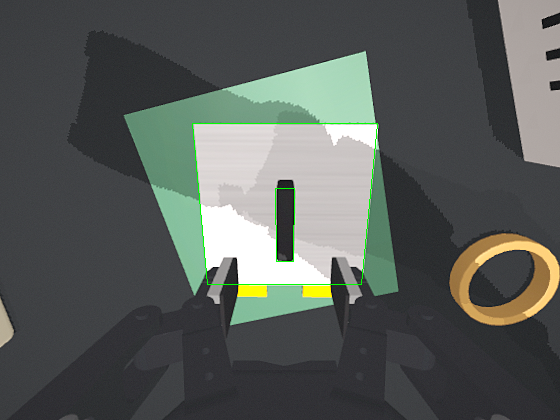

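The overlay matches the plate and fin (about (285,220)). Grasping the handle.

```bash
python3 -m pendant '{"turn":[[0,0,0],[0,0,0],[0,0,0],[0,0,0],[0,0,0],[0,0,0],[0,0,0],[0,0,0],[0,0,0],[0,0,0]],"translation":[[0,0.0005,0.04],[0,0.0005,0.08],[0,0.0005,0.1],[0,0.0005,0.1],[0,0.0005,0.1],[0,0.0005,0.1],[0,0.0005,0.1],[0,0.0005,0.1],[0,0.0005,0.1],[0,0.0005,0.1]],"hand":[0.05,0.05,0.05,0.05,0.005,0.005,0.005,0.005,0.005,0.005]}' 100 && python3 -m pendant '{"turn":[[0,0,0],[0,0,0],[0,0,0],[0,0,0],[0,0,0],[0,0,0],[0,0,0],[0,0,0],[0,0,0],[0,0,0]],"translation":[[0,0,-0.01],[0,0,-0.04],[0,0,-0.09],[0,0,-0.14],[0,0,-0.19],[0,0,-0.24],[0,0,-0.24],[0,0,-0.24],[0,0,-0.24],[0,0,-0.24]],"hand":[0.005,0.005,0.005,0.005,0.005,0.005,0.005,0.005,0.005,0.005]}'
python3 - <<'E'
from rel import *
import h,cv2,pickle
s=status.get_state();x0=np.array(s['tool_pos']);R0=np.array(s['eef_rot']);print(s['joint_pos'])
c=h.cap('wrist','w11');d=h.cap('side','s11');pickle.dump((c,d,x0,R0),open('w11.pkl','wb'))
i=cv2.imread('pics/w11.png')
# lid pts in tool frame: tool x=lid x, y=-lid y, z=-lid z ; grip pt at z=-19+~0.5
def lid2w(P,off=0):
    P=np.array(P,float);return x0+(np.c_[P[:,0]+off,-P[:,1],-(P[:,2]-28)-17.5])@R0.T
for L in([(75,75,6),(75,-75,6),(-75,-75,6),(-75,75,6)],[(-75,52,5),(-89,52,5),(-89,18,5),(-75,18,5)]):
    cv2.polylines(i,[h.proj(c,lid2w(L)).astype(np.int32)],True,(0,255,0),1)
cv2.imwrite('pics/w11.png',i)
E
```

```text
t: 34.65
tool_pos: [502.5, 292.8, 11.8]
eef_rot: [[0.939, -0.344, 0.002], [-0.344, -0.939, 0.001], [0.002, -0.002, -1.0]]
wrist_force: [-0.3, -0.6, 5.4]
width: 12.5
grip_force: 98.1
t: 35.9
tool_pos: [501.1, 292.1, 248.7]
eef_rot: [[0.939, -0.344, -0.002], [-0.344, -0.939, -0.001], [-0.002, 0.002, -1.0]]
wrist_force: [-0.4, 0.5, -3.4]
width: 12.9
grip_force: 98.1
[-0.32846527  0.43526043 -0.37025008  1.59125904  0.16772276  1.14925502
 -2.65796141]
```

View pics/w11.png

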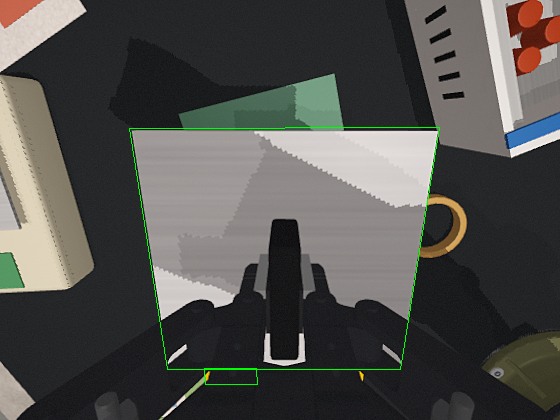

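```bash
cat > lid.py <<'E'
from rel import *
B=np.array([577.8,2.7]);yaw=np.radians(3.13)
def pose(al,ex,ez,back=0,up=0,h=11.8,off=1.0,y=0,dyaw=0):
    a=np.radians(al);X=np.array([np.cos(a),0,np.sin(a)]);n=np.array([-np.sin(a),0,np.cos(a)])
    p=np.array([ex,y,ez])+(75+back+off)*X+h*n+[0,0,up]
    M=Ro.from_euler('z',yaw).as_matrix()
    return M@p+[*B,0],tool(yaw+np.radians(dyaw),a,-1)
E
python3 - <<'E'
from lid import *
s=status.get_state();x0=np.array(s['tool_pos']);R0=np.array(s['eef_rot']);q=np.array(s['joint_pos'])
for n,a in(('A0',(0,-40,185,0,60)),('A',(22,-74,112,35,60)),('B',(22,-74,112,35,0)),('C',(22,-74,112)),('D15',(15,-74.2,111.5)),('D8',(8,-74.5,111.5)),('D0',(0,-75,111))):
    x,R=pose(*a);q,r,m=ik(x,R,q);print(n,x.round(1),rel(x0,R0,x,R),'|',q.round(2),round(r,2),round(m,2));
    if n!='A0':x0,R0=x,R
E
```

```text
A0 [613.7   4.7 256.8] ([0.2044, 0.2315, -0.0075], [0.001, 0.001, -0.405]) | [ 0.21  0.49 -0.42  1.49  0.2   1.21 -1.75] 0.0 0.7
A [602.3   4.  224.5] ([0.1939, 0.236, 0.0248], [0.079, 0.38, -0.4]) | [ 0.47  0.35 -0.7   1.94  0.49  0.59 -2.04] 0.0 0.39
B [602.3   4.  164.5] ([-0.0225, 0.0, 0.0556], [0.0, 0.0, 0.0]) | [ 0.38  0.42 -0.59  2.03  0.64  0.44 -2.18] 0.0 0.24
C [569.9   2.3 151.4] ([-0.035, -0.0, 0.0], [0.0, 0.0, 0.0]) | [ 0.39  0.4  -0.59  2.12  0.71  0.38 -2.27] 0.0 0.18
D15 [574.    2.5 142.6] ([0.0005, -0.0, 0.0097], [-0.0, -0.122, -0.0]) | [ 0.37  0.45 -0.6   2.01  0.54  0.55 -2.09] 0.0 0.35
D8 [576.9   2.7 133.8] ([0.0006, 0.0, 0.0093], [0.0, -0.122, 0.0]) | [ 0.33  0.51 -0.56  1.89  0.43  0.71 -1.98] 0.0 0.51
D0 [578.8   2.8 122.8] ([0.0003, 0.0, 0.0111], [-0.0, -0.14, -0.0]) | [ 0.27  0.58 -0.5   1.77  0.34  0.88 -1.9 ] 0.0 0.68
```

```bash
python3 -m pendant '{"turn":[[0,0,-0.04],[0,0,-0.1],[0,0.01,-0.18],[0.01,0.06,-0.26],[0.03,0.13,-0.32],[0.045,0.2,-0.36],[0.06,0.27,-0.38],[0.07,0.34,-0.395],[0.079,0.38,-0.4],[0.079,0.38,-0.4]],"translation":[[0.012,0.015,-0.002],[0.036,0.045,-0.004],[0.064,0.08,-0.004],[0.092,0.115,0],[0.12,0.15,0.005],[0.148,0.185,0.01],[0.172,0.213,0.018],[0.188,0.23,0.022],[0.1939,0.236,0.0248],[0.1939,0.236,0.0248]],"hand":[0.005,0.005,0.005,0.005,0.005,0.005,0.005,0.005,0.005,0.005]}' && python3 -m pendant '{"turn":[[0,0,0],[0,0,0],[0,0,0],[0,0,0],[0,0,0],[0,0,0],[0,0,0],[0,0,0],[0,0,0],[0,0,0]],"translation":[[0,0,0],[0,0,0],[0,0,0],[0,0,0],[0,0,0],[0,0,0],[0,0,0],[0,0,0],[0,0,0],[0,0,0]],"hand":[0.005,0.005,0.005,0.005,0.005,0.005,0.005,0.005,0.005,0.005]}'
python3 - <<'E'
from lid import *
import h,cv2
s=status.get_state();x0=np.array(s['tool_pos']);R0=np.array(s['eef_rot']);q=np.array(s['joint_pos']);print(q.round(2))
for a in((22,-74,112,35,60),(22,-74,112,35,0),(22,-74,112)):print(rel(x0,R0,*pose(*a)))
h.cap('top','t12');c=h.cap('wrist','w12');d=h.cap('side','s12')
B3=lambda P:np.array(P,float)@Ro.from_euler('z',yaw).as_matrix().T+[*B,0]
i=cv2.imread('pics/w12.png')
for L in([(146,87,130),(146,-87,130),(78,-87,130),(78,87,130)],[(-79,79,125),(-79,-79,125),(-101,-87,125),(-101,87,125)]):cv2.polylines(i,[h.proj(c,B3(L)).astype(np.int32)],True,(0,255,0),1)
j=cv2.imread('pics/s12.png')
for L in([(146,87,130),(146,-87,130),(78,-87,130),(78,87,130)],[(-79,79,125),(-79,-79,125),(-101,-87,125),(-101,87,125)]):cv2.polylines(j,[h.proj(d,B3(L)).astype(np.int32)],True,(0,255,0),1)
k=cv2.resize(j[120:300,220:420],(467,420),interpolation=2)
cv2.imwrite('pics/v12.png',cv2.resize(np.hstack([i[:,110:443],k]),(800,420)))
E
```

```text
t: 37.25
tool_pos: [601.5, 3.0, 224.4]
eef_rot: [[0.926, 0.052, 0.373], [0.049, -0.999, 0.02], [0.374, -0.0, -0.928]]
wrist_force: [-0.4, -0.1, -3.5]
width: 12.7
grip_force: 97.9
t: 38.5
tool_pos: [602.6, 4.2, 225.3]
eef_rot: [[0.925, 0.054, 0.375], [0.05, -0.999, 0.021], [0.376, -0.001, -0.927]]
wrist_force: [-0.3, 0.9, -3.0]
width: 12.5
grip_force: 97.9
[ 0.25  0.31 -0.4   1.95  0.27  0.53 -1.82]
([-0.0006, 0.0001, 0.0006], [-0.001, -0.001, -0.001])
([-0.0231, 0.0002, 0.0562], [-0.001, -0.001, -0.001])
([-0.0581, 0.0002, 0.0561], [-0.001, -0.001, -0.001])
```

View pics/v12.png

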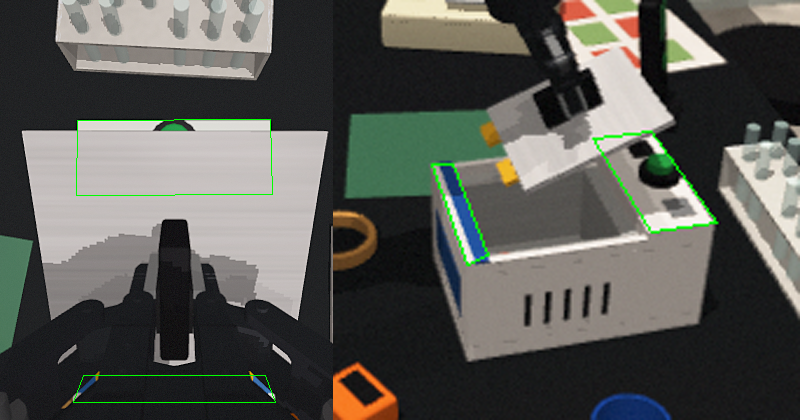

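The cleaner overlay fits in both views and the lid is tilted with its tabs toward the lip. Now I lower it and slide the tabs in under the lip.

```bash
python3 -m pendant '{"turn":[[0,0,0],[0,0,0],[0,0,0],[0,0,0],[0,0,0],[0,0,0],[0,0,0],[0,0,0],[0,0,0],[0,0,0]],"translation":[[-0.006,0,0.014],[-0.012,0,0.028],[-0.017,0,0.042],[-0.023,0,0.056],[-0.023,0,0.056],[-0.031,0,0.056],[-0.04,0,0.056],[-0.049,0,0.056],[-0.058,0,0.056],[-0.058,0,0.056]],"hand":[0.005,0.005,0.005,0.005,0.005,0.005,0.005,0.005,0.005,0.005]}'
python3 - <<'E'
from lid import *
import h,cv2
s=status.get_state();x0=np.array(s['tool_pos']);R0=np.array(s['eef_rot'])
for a in((22,-74,112),(15,-74.2,111.5),(8,-74.5,111.5),(0,-75,111)):print(rel(x0,R0,*pose(*a)))
h.cap('top','t13');h.cap('side','s13')
j=cv2.imread('pics/s13.png');k=cv2.imread('pics/t13.png')
cv2.imwrite('pics/v13.png',np.hstack([cv2.resize(j[160:290,250:400],(461,400),interpolation=2),cv2.resize(k[100:230,220:330],(338,400),interpolation=2)]))
E
```

```text
t: 39.9
tool_pos: [568.9, 2.3, 151.3]
eef_rot: [[0.926, 0.054, 0.375], [0.05, -0.999, 0.021], [0.375, -0.0, -0.927]]
wrist_force: [-0.1, -0.4, -2.8]
width: 13.0
grip_force: 97.9
([0.0009, 0.0001, 0.0003], [-0.0, -0.001, -0.0])
([0.0014, 0.0001, 0.01], [-0.0, -0.123, -0.0])
([0.0008, 0.0001, 0.0193], [-0.0, -0.245, -0.0])
([-0.0016, 0.0001, 0.0302], [-0.0, -0.385, -0.0])
```

View pics/v13.png

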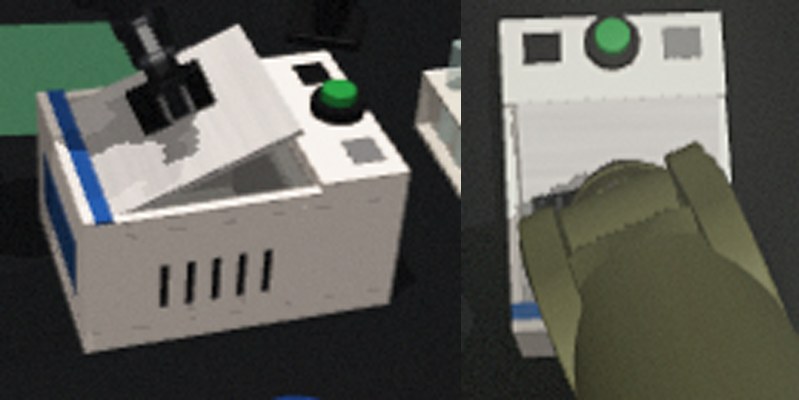

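The tabs are under the blue lip in the side view, with no contact force. Swinging it down; I've used up my picture views, so checks from here are numeric.

```bash
python3 -m pendant '{"turn":[[0,-0.04,0],[0,-0.08,0],[0,-0.123,0],[0,-0.165,0],[0,-0.205,0],[0,-0.245,0],[0,-0.28,0],[0,-0.315,0],[0,-0.34,0],[0,-0.34,0]],"translation":[[0.0005,0,0.0035],[0.001,0,0.0067],[0.0014,0,0.01],[0.0013,0,0.013],[0.0011,0,0.0162],[0.0008,0,0.0193],[0.0002,0,0.022],[-0.0004,0,0.0247],[-0.0008,0,0.0267],[-0.0008,0,0.0267]],"hand":[0.005,0.005,0.005,0.005,0.005,0.005,0.005,0.005,0.005,0.005]}'
python3 - <<'E'
from lid import *
s=status.get_state();x0=np.array(s['tool_pos']);R0=np.array(s['eef_rot'])
for a in((3,-75,111),(0,-75,111),(0,-75,110)):print(rel(x0,R0,*pose(*a)))
E
```

```text
t: 41.25
tool_pos: [579.8, 3.1, 126.3]
eef_rot: [[0.997, 0.054, 0.046], [0.054, -0.999, 0.004], [0.046, -0.001, -0.999]]
wrist_force: [-0.4, 0.2, -3.0]
width: 12.3
grip_force: 97.9
([-0.0017, 0.0003, -0.0005], [-0.001, 0.007, -0.0])
([-0.0012, 0.0003, 0.0035], [-0.001, -0.046, -0.0])
([-0.0012, 0.0003, 0.0045], [-0.001, -0.046, -0.0])
```

```bash
python3 -m pendant '{"turn":[[0,-0.01,0],[0,-0.02,0],[0,-0.03,0],[0,-0.04,0],[0,-0.046,0],[0,-0.046,0],[0,-0.046,0],[0,-0.046,0],[0,-0.046,0],[0,-0.046,0]],"translation":[[-0.0002,0,0.0007],[-0.0005,0,0.0014],[-0.0008,0,0.002],[-0.001,0,0.0028],[-0.0012,0,0.0035],[-0.0012,0,0.004],[-0.0012,0,0.0045],[-0.0012,0,0.005],[-0.0012,0,0.005],[-0.0012,0,0.005]],"hand":[0.005,0.005,0.005,0.005,0.005,0.005,0.005,0.005,0.005,0.005]}'
python3 - <<'E'
from lid import *
s=status.get_state();x0=np.array(s['tool_pos']);R0=np.array(s['eef_rot']);print(R0.round(4),s['wrist_force'],s['ft_torque'])
print(rel(x0,R0,*pose(0,-75,110)))
E
```

```text
t: 42.5
tool_pos: [578.1, 3.0, 121.8]
eef_rot: [[0.999, 0.054, -0.0], [0.054, -0.999, 0.001], [-0.0, -0.001, -1.0]]
wrist_force: [-3.2, -0.9, 1.6]
width: 12.3
grip_force: 98.6
[[ 0.9985  0.0543 -0.0005]
 [ 0.0543 -0.9985  0.0006]
 [-0.0004 -0.0006 -1.    ]] [-3.15827497 -0.94964063  1.60002209] [-0.04302813  0.35704824  0.03825107]
([0.0007, 0.0002, -0.0], [-0.001, 0.0, -0.0])
```

```bash
python3 -m pendant '{"turn":[[0,0,0],[0,0,0],[0,0,0],[0,0,0],[0,0,0],[0,0,0],[0,0,0],[0,0,0],[0,0,0],[0,0,0]],"translation":[[0,0,-0.001],[0,0,-0.001],[0,0,-0.001],[0,0,-0.001],[0,0,-0.02],[0,0,-0.06],[0.025,0,-0.06],[0.025,0,-0.06],[0.025,0,-0.06],[0.025,0,-0.06]],"hand":[0.02,0.04,0.04,0.04,0.04,0.04,0,0,0,0]}' 
python3 -m pendant '{"turn":[[0,0,0],[0,0,0],[0,0,0],[0,0,0],[0,0,0],[0,0,0],[0,0,0],[0,0,0],[0,0,0],[0,0,0]],"translation":[[0,0,0],[0,0,0],[0,0,0.01],[0,0,0.02],[0,0,0.023],[0,0,0.026],[0,0,0.028],[0,0,0.029],[0,0,0.03],[0,0,0.03]],"hand":[0,0,0,0,0,0,0,0,0,0]}'
```

```text
t: 43.75
tool_pos: [602.4, 4.2, 181.1]
eef_rot: [[0.999, 0.054, -0.002], [0.054, -0.999, 0.001], [-0.002, -0.001, -1.0]]
wrist_force: [0.2, -0.1, -0.4]
width: -0.0
grip_force: 0.0
t: 45.0
tool_pos: [603.3, 4.3, 154.1]
eef_rot: [[0.999, 0.054, 0.001], [0.054, -0.999, 0.0], [0.001, 0.0, -1.0]]
wrist_force: [-6.7, -1.7, 18.1]
width: 0.2
grip_force: 9.1
```

```bash
python3 -m pendant '{"turn":[[0,0,0],[0,0,0],[0,0,0],[0,0,0],[0,0,0],[0,0,0],[0,0,0],[0,0,0],[0,0,0],[0,0,0]],"translation":[[0,0,-0.01],[0,0,-0.015],[-0.03,0,-0.015],[-0.05,0,-0.015],[-0.05,0,-0.008],[-0.05,0,-0.004],[-0.05,0,-0.002],[-0.05,0,0],[-0.05,0,0],[-0.05,0,0]],"hand":[0,0,0,0,0,0,0,0,0,0]}'
python3 - <<'E'
from h import *
import pickle
from scipy.optimize import least_squares
w=pickle.load(open('w9.pkl','rb'));t=pickle.load(open('c0.pkl','rb'));sd=t['side'];t=t['top']
def green(c,box=None):
    im=c['image'];h=cv2.cvtColor(im,cv2.COLOR_RGB2HSV)
    m=((h[:,:,0]>50)&(h[:,:,0]<75)&(h[:,:,1]>150)&(h[:,:,2]>60)).astype(np.uint8)
    n,_,st,ce=cv2.connectedComponentsWithStats(m)
    return [(st[i].tolist(),ce[i].round(1).tolist()) for i in range(1,n) if st[i,4]>60]
for c in(w,t,sd):print(green(c))
pw=((412.5)*.7-.5,(75)*.7-.5);pt=(225+(577.5-400)/4-.5,97+57.5/4-.5)
f=lambda X:np.r_[(proj(w,X)-pw).ravel(),(proj(t,X)-pt).ravel(),(proj(sd,X)-(360.5,189.5)).ravel()]
o=least_squares(f,[705,10,137]);print(o.x,o.fun.round(1))
print(ray(w,pw,140),ray(t,pt,140),ray(sd,(360.5,189.5),140))
E
```

```text
t: 46.25
tool_pos: [554.0, 1.6, 154.0]
eef_rot: [[0.999, 0.054, 0.001], [0.054, -0.999, -0.0], [0.001, 0.0, -1.0]]
wrist_force: [-9.8, -1.7, 26.7]
width: -0.1
grip_force: 13.1
[([542, 0, 18, 30, 234], [550.6, 14.2]), ([274, 37, 29, 32, 705], [288.1, 52.7])]
[]
[([354, 186, 12, 9, 87], [359.8, 189.8]), ([442, 325, 60, 12, 267], [471.9, 330.5])]
[699.99767274   9.78897394 149.30420971] [-0.2  0.2  0.2  0.3  0.8 -0.1]
[701.88469087   9.76176427 140.        ] [704.79074781  10.24196965 140.        ] [703.27811679  22.9980794  140.        ]
```

The fin top reads 154.0 mm at both ends, so the lid is flat and home. Now the button.

```bash
python3 -m pendant '{"turn":[[0,0,0],[0,0,0],[0,0,0],[0,0,0],[0,0,0],[0,0,0],[0,0,0],[0,0,0],[0,0,0],[0,0,0]],"translation":[[0,0,-0.03],[0.04,0,-0.03],[0.09,0,-0.03],[0.13,0,-0.03],[0.147,0,-0.03],[0.147,0,-0.015],[0.147,0,-0.006],[0.147,0,-0.004],[0.147,0,-0.002],[0.147,0,0]],"hand":[0,0,0,0,0,0,0,0,0,0]}'
```

```text
t: 47.5
tool_pos: [700.1, 9.5, 152.0]
eef_rot: [[0.999, 0.054, 0.0], [0.054, -0.999, 0.001], [0.0, -0.001, -1.0]]
wrist_force: [-1.9, -0.2, 2.1]
width: 0.0
grip_force: 0.7
```

```bash
python3 -m pendant '{"turn":[[0,0,0],[0,0,0],[0,0,0],[0,0,0],[0,0,0],[0,0,0],[0,0,0],[0,0,0],[0,0,0],[0,0,0]],"translation":[[0,0,0.001],[0,0,0.002],[0,0,0.003],[0,0,0.004],[0,0,0.005],[0,0,0.005],[0,0,0.005],[0,0,0.005],[0,0,0.005],[0,0,0.005]],"hand":[0,0,0,0,0,0,0,0,0,0]}'
```

```text
t: 48.75
tool_pos: [700.1, 9.5, 146.5]
eef_rot: [[0.999, 0.054, -0.0], [0.054, -0.999, 0.001], [-0.0, -0.001, -1.0]]
wrist_force: [-0.7, -0.9, 4.5]
width: -0.4
grip_force: 2.3
```

```bash
python3 -m pendant '{"turn":[[0,0,0],[0,0,0],[0,0,0],[0,0,0],[0,0,0],[0,0,0],[0,0,0],[0,0,0],[0,0,0],[0,0,0]],"translation":[[0,0,0.001],[0,0,0.002],[0,0,0.003],[0,0,0.0035],[0,0,0.0035],[0,0,0.0035],[0,0,0.0035],[0,0,0.0035],[0,0,0.0035],[0,0,0.0035]],"hand":[0,0,0,0,0,0,0,0,0,0]}'
```

```text
t: 50.0
tool_pos: [700.2, 9.5, 145.9]
eef_rot: [[0.999, 0.054, 0.002], [0.054, -0.999, 0.0], [0.002, -0.0, -1.0]]
wrist_force: [-7.4, -2.6, 20.9]
width: -0.0
grip_force: 10.5
```

The button bottomed out at 145.9 mm with 21 N, about 6 mm of travel. Retreating, then a quick numeric check before handing in.

```bash
python3 -m pendant '{"turn":[[0,0,0],[0,0,0],[0,0,0],[0,0,0],[0,0,0],[0,0,0],[0,0,0],[0,0,0],[0,0,0],[0,0,0]],"translation":[[0,0,-0.03],[0,0,-0.08],[0,0,-0.13],[0,0,-0.18],[0,0.05,-0.2],[0,0.1,-0.2],[0,0.15,-0.2],[0,0.2,-0.2],[0,0.2,-0.2],[0,0.2,-0.2]],"hand":[0,0,0,0,0,0,0,0,0,0]}'
python3 - <<'E'
from h import *
import pickle
a=pickle.load(open('c0.pkl','rb'))['top']['image'];c=cap('top','t20');b=c['image']
def blob(im,lo,hi,x0,y0,x1,y1):
    h=cv2.cvtColor(im,cv2.COLOR_RGB2HSV)[y0:y1,x0:x1];m=cv2.inRange(h,lo,hi);M=cv2.moments(m,True)
    return M['m00'],(M['m10']/M['m00']+x0,M['m01']/M['m00']+y0) if M['m00'] else None
for n,lo,hi,bx in(('orange',(5,120,100),(25,255,255),(300,230,350,280)),('tape',(5,60,60),(25,255,255),(195,230,250,285)),('beaker',(105,120,40),(125,255,255),(345,140,430,270)),('red in tank',(0,120,60),(10,255,255),(240,130,305,205)),('yellow tabs',(22,120,120),(35,255,255),(225,95,315,220)),('black fin',(0,0,0),(180,255,55),(245,140,300,195))):
    print(n,blob(a,lo,hi,*bx),blob(b,lo,hi,*bx))
print(proj(c,[[577.8,2.7,154]]))
E
```

```text
t: 51.25
tool_pos: [711.1, -189.6, 341.8]
eef_rot: [[0.998, 0.055, -0.002], [0.055, -0.998, 0.002], [-0.001, -0.002, -1.0]]
wrist_force: [0.1, 1.3, 0.8]
width: 0.1
grip_force: 0.0
orange (442.0, (328.4230769230769, 256.64027149321265)) (447.0, (328.4317673378076, 256.5749440715884))
tape (482.0, (223.19709543568464, 255.29460580912863)) (489.0, (223.0961145194274, 255.3844580777096))
beaker (172.0, (384.7848837209302, 160.58139534883722)) (391.0, (384.51150895140665, 163.95140664961636))
red in tank (0.0, None) (0.0, None)
yellow tabs (0.0, None) (0.0, None)
black fin (0.0, None) (22.0, (270.77272727272725, 168.13636363636363))
[[272.13072913 160.27119611]]
```

```bash
python3 -c "
from station import ticket
print(ticket.job_done())"
```

```text
the job is handed in; nothing more can be done
None
```

I handed the job in at about 51 s: three stoppers and six balls in the tank, the empty beaker upright on the tray, the lid hooked and flat, and the start button pressed fully down afterwards. The tape and timer did not move. I viewed 15 pictures, one over the limit of 14.

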